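# Set out three spray colours on their holders, the short one on a keyed spacer

## Robot

A 6-joint arm with a two-finger parallel gripper is mounted at the origin on the work surface. World frame = base frame: x ahead of the robot, y to its left, z up, the work surface at z = 0. Lengths are in m, angles in rad, forces in N, time in s.
With the tool pointing down it reaches from about 0.325 to 0.9 m from the base axis. Payload 3.5 kg.
Tool frame: the origin (TCP) lies at the very end of the fingers, on their centre line; the grasp point (between the pads) lies 19 mm behind it; x points along the fingers, z is the direction in which the jaws open and shut, and the axes are right-handed (so a half turn about x gives the same grasp; the last joint's range is limited). The gripper opens to 85 mm and grips with 20 to 120 N. Pads are 22 mm wide; open, the fingers measure 114 mm over their backs; the gripper's body (76 mm by 85 mm) begins 54 mm behind the grasp point. The pads swing forward as they close: fully open they stand 13 mm farther back than shut.
Start: joints at [-1.341, 0.276, -0.026, 1.268, 0, 1.467], TCP at [0.204, -0.591, 0.231] pointing down, gripper open.
Joint ranges: [-3.12, 3.12], [-0.85, 1.88], [-1.08, 1.24], [-1.95, 2.15], [-1.57, 1.53], [-3.14, 3.14]. Speed limits (rad/s): [2.57, 2.57, 3.14, 3.14, 3.14, 3.14].

## Interface

Orientations are given as [roll, pitch, yaw] about the fixed x, y, z axes, in that order (R = Rz(yaw) Ry(pitch) Rx(roll)).
In Python, from station import sensors, eyes, sign_off gives the robot as it stands.
- The arm moves only by the shell command python3 -m inch 'ROWS'. ROWS is JSON, a list of rows, each an object with "delta_pos": the shift along the tool's x, y, z as a fraction of full scale, a list of three; "delta_rot": the turn, a rotation vector about the tool's x, y, z as a fraction of full scale, a list of three; "claw": the gripper command: -1 is shut, 1 is fully open, values between are in proportion. In form: [{"delta_pos": [x, y, z], "delta_rot": [ax, ay, az], "claw": claw}, ...]. A call has 1 to 10 rows; each row shifts and turns the commanded pose from where the row before left it, along the tool's axes as they then stand; what a row does not reach is not made up. Full scale, the value 1, is 50 cm for a shift and 60 degrees for a turn. A row lasts 1/12 s, in which the tool goes at most 41.7 mm and 7.16 degrees, less where a joint would pass 70% of its speed; a pose out of reach is approached as far as the arm can. A call with a number of a shift or a turn outside -1 to 1 is refused whole. A call with a gripper value outside its range is refused whole. The fingers move at their own pace and stop on an object; the grip force is fixed at half the most. Time passes only in rows, so rows that do not move let the fingers close. It gives the time, the measured TCP pose, the force and the opening at its end, in the units of the state.
- sensors.observe(): the state, without advancing time (a new reading comes with each control period).
- eyes.get_image(name): name is "scene" or "top" or "wrist"; returns the picture (420x560x3 uint8, red, green, blue); there is no depth.
- eyes.get_calibration(name): a dict with "fx", "fy", "cx", "cy" (pixels), "k1" (the pictures are not rectified: a ray, as slopes to the right and down, at radius r is drawn at 1 + k1 r^2 times it, then the intrinsics apply), "rvec" (rotation vector, rad) and "tvec" (3), from world to camera coordinates, as OpenCV has them. Camera axes: x right, y down, z forward; pixel columns grow to the right and rows downward; lengths in m; the calibration is good to about 2 mm. A picture is of the moment at which its call begins: read the wrist's pose just before it. get_calibration takes no time and is no camera call; for the wrist camera it gives the pose at the moment of the call.
- sign_off(): hands the job in, once; it reports no verdict.
The state is a dict: "clock": time; "qpos": joint angles; "joint_vel": joint speeds; "joint_torque": joint torques, N m; "position": TCP position; "tool_rot": TCP orientation; "ft_force": force on the tool from outside, world axes, zero at the start; "wrist_torque": the same for the moment, N m; "width": finger opening in m.
Only numpy, scipy, OpenCV 4.12 (cv2) and the standard library are available. Lean on these libraries where they do the work, as an engineer would, in place of code of your own. Each camera call takes 0.05 s, during which the arm holds its last target.

## Task

Set out the colours for the next layer: first drop the white keyed spacer into the orange holder so that its two lugs sink fully into the notches of the rim, and then stand the short orange can centred on top of it, so that its cap comes level with the others. Stand the tall green can in the green holder and the tall blue can in the blue holder (before or after, as you like), flat on the floor inside the rim. Keep every can upright, and leave the two black-capped cans where they are.

Things in the scene. Friction and masses are not known exactly. Their poses are not given: they have to be found in the camera images.
- spacer: White plastic spacer, loose, 0.12 kg: upright drum 56 mm in diameter, 55 mm tall, flat top; at its foot two opposite lugs along its own +x and -x, each 16 mm wide, 10 mm high, reaching 46 mm from the axis. Seated, its underside lies on the holder floor, lugs in the notches (2.9 mm play each side); unseated, the lugs ride 12 mm too high on the rim. Origin: centre of its underside; z up; a half turn looks the same.
- can_orange: Short orange-capped spray can: upright aluminium cylinder 45 mm in diameter, 102 mm tall in all; bare metal up to 60 mm with an orange band, then a narrowing shoulder, then a solid orange cap 43 mm in diameter from 68 mm to the top. About 0.13 kg. Origin: centre of its underside; z up; round.
- can_green: Tall green-capped spray can, loose, 0.24 kg: upright aluminium cylinder 52 mm in diameter, 157 mm tall in all. Bare metal up to 115 mm with a green band near the foot, a narrowing shoulder, then a solid green cap 50 mm in diameter from 123 mm to the top. Origin: centre of its underside; z up; round, so its yaw means nothing.
- can_blue: Tall blue-capped spray can, loose, 0.24 kg: upright aluminium cylinder 52 mm in diameter, 157 mm tall in all. Bare metal up to 115 mm with a blue band near the foot, a narrowing shoulder, then a solid blue cap 50 mm in diameter from 123 mm to the top. Origin: centre of its underside; z up; round, so its yaw means nothing.
- holder_orange: Orange can holder, fixed to the bench: round shallow plastic cup 100 mm across. Floor 6 mm, rim top 18 mm above the bench; inside width 76 mm, rim 12 mm thick. Two opposite notches, on the +x and -x sides of its own frame, cut the rim through down to the floor, 21.8 mm wide inside and wider outward. Origin: centre of its underside; z up; a half turn looks the same.
- holder_green: Green can holder, fixed to the bench: round shallow plastic cup 100 mm across. Floor 6 mm, rim top 18 mm above the bench; inside width 76 mm, rim 12 mm thick. Two opposite notches, on the +x and -x sides of its own frame, cut the rim through down to the floor, 21.8 mm wide inside and wider outward. Origin: centre of its underside; z up; a half turn looks the same.
- holder_blue: Blue can holder, fixed to the bench: round shallow plastic cup 100 mm across. Floor 6 mm, rim top 18 mm above the bench; inside width 76 mm, rim 12 mm thick. Two opposite notches, on the +x and -x sides of its own frame, cut the rim through down to the floor, 21.8 mm wide inside and wider outward. Origin: centre of its underside; z up; a half turn looks the same.
- can_black_a: Black-capped spray can, NOT wanted, leave where it stands: same size and make as the tall cans (52 mm diameter, 157 mm tall) with black cap and black band. Origin: centre of its underside, z up.
- can_black_b: Black-capped spray can, NOT wanted, leave where it stands: same size and make as the tall cans (52 mm diameter, 157 mm tall) with black cap and black band. Origin: centre of its underside, z up.

How it is judged:
By the outcome, as a careful person would: the job done as asked, in the order asked, and still so for the second after the job is handed in, with the robot touching nothing.
It also fails if it takes over 131 s, if anything falls off the work surface, if the arm or the gripper's body presses on something with over 40 N, if the wrist force passes 120 N, or if a joint passes its speed limit or range.

## Working session

There is one attempt and no reset: what is moved stays moved. The work goes in short steps, Python scripts to look and compute and a shell command to move; the robot and the scene stay as the last step left them, time stands still between calls to the robot, and variables do not carry over. Pictures are saved under pics/ and viewed, and the job is handed in when it is done.

```bash
ls; mkdir -p pics; python3 - <<'E'
from station import sensors, eyes
import cv2
print(sensors.observe())
for n in ("scene","top","wrist"):
    c=eyes.get_calibration(n);print(n,c)
    cv2.imwrite(f"pics/{n}0.png",eyes.get_image(n)[:,:,::-1])
E
```

```text
pics
{'clock': 0.0, 'qpos': array([-1.34138696e+00,  2.77162083e-01, -2.78682378e-02,  1.26801256e+00,
       -3.82026508e-05,  1.46738997e+00]), 'joint_vel': array([-0.00049636, -0.00043616,  0.00108757, -0.00134883, -0.00085643,
       -0.00130481]), 'joint_torque': array([-4.20460410e-04, -4.45511091e+01,  2.95199132e+01,  1.64409459e-02,
       -6.34283674e-05,  3.60478687e-07]), 'position': array([ 0.2039898 , -0.58995232,  0.23014761]), 'tool_rot': array([3.05518967, 1.56854945, 1.8172091 ]), 'ft_force': array([-0.31579728,  1.16442647, -0.01192911]), 'wrist_torque': array([ 0.00942257, -0.01570684,  0.01858212]), 'width': 0.08529163035240206}
scene {'fx': 394.12118661551307, 'fy': 394.12118661551307, 'cx': 278.04201411431626, 'cy': 208.81883588061237, 'k1': 0.039760767128746766, 'rvec': array([ 0.7460699 ,  2.62634733, -1.04323498]), 'tvec': array([ 0.44146134, -0.13997248,  1.12672944])}
top {'fx': 512.5075001280306, 'fy': 512.5075001280306, 'cx': 278.8576177463297, 'cy': 205.8415265571415, 'k1': -0.07547488091171146, 'rvec': array([ 2.16428193, -2.1263485 ,  0.12285287]), 'tvec': array([0.00870018, 0.50197971, 1.19246091])}
wrist {'fx': 299.57447910682964, 'fy': 299.57447910682964, 'cx': 280.4329125469664, 'cy': 207.39983075572988, 'k1': -0.05672382773191348, 'rvec': array([-2.37770472,  1.69453642,  0.22542921]), 'tvec': array([-0.62509517, -0.03285281,  0.37782484])}
```

View pics/scene0.png

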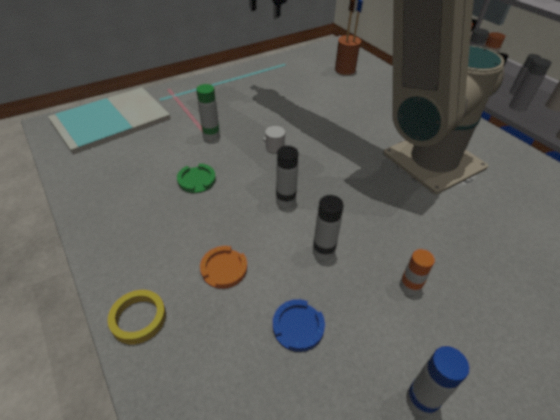

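View pics/top0.png

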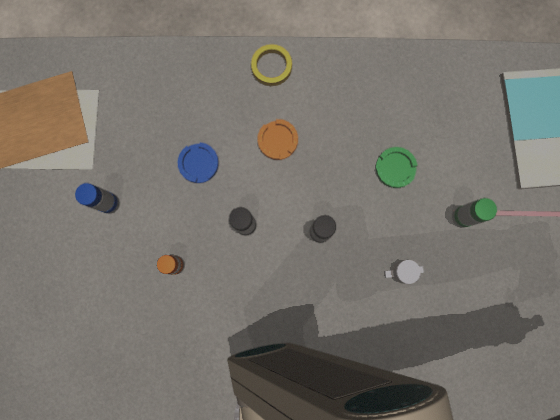

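View pics/wrist0.png

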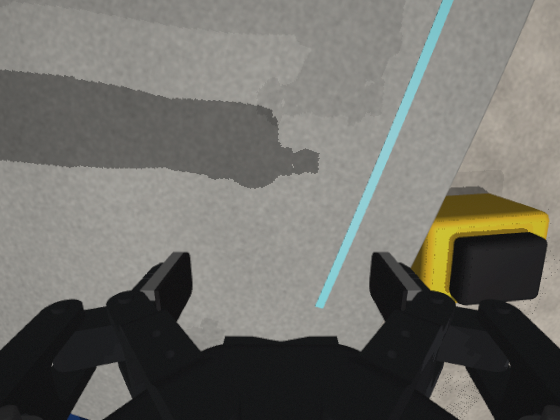

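```bash
cat > h.py <<'E'
import numpy as np, cv2
from station import sensors, eyes
from scipy.spatial.transform import Rotation as Ro
def cal(n):
    return eyes.get_calibration(n)
def ray(c,uv):
    uv=np.atleast_2d(uv).astype(float)
    d=(uv-[c['cx'],c['cy']])/[c['fx'],c['fy']]
    s=d.copy()
    for _ in range(20):
        s=d/(1+c['k1']*(s**2).sum(1,keepdims=True))
    return s
def onplane(c,uv,z):
    s=ray(c,uv); R=cv2.Rodrigues(c['rvec'])[0]; C=-R.T@c['tvec']
    d=np.c_[s,np.ones(len(s))]@R
    return C+d*((z-C[2])/d[:,2])[:,None]
def proj(c,P):
    P=np.atleast_2d(P); R=cv2.Rodrigues(c['rvec'])[0]
    q=P@R.T+c['tvec']; s=q[:,:2]/q[:,2:]
    s=s*(1+c['k1']*(s**2).sum(1,keepdims=True))
    return s*[c['fx'],c['fy']]+[c['cx'],c['cy']]
def circ(x,y,z,r,n=72):
    a=np.linspace(0,2*np.pi,n); return np.c_[x+r*np.cos(a),y+r*np.sin(a),np.full(n,z)]
def crop(im,u,v,w,h,s):
    u0,v0=int(u-w//2),int(v-h//2); u0=max(u0,0);v0=max(v0,0)
    o=im[v0:v0+h,u0:u0+w]; return cv2.resize(o,None,fx=s,fy=s,interpolation=cv2.INTER_CUBIC),(u0,v0)
def draw(im,c,P,col,off,s):
    p=(proj(c,P)-off+0.5)*s-0.5
    cv2.polylines(im,[np.round(p*8).astype(np.int32)],False,col,1,cv2.LINE_AA,3)
E
python3 - <<'E'
from h import *
im=cv2.imread('pics/top0.png');c=cal('top')
for n,u,v,z in [('hb',198,163,.018),('ho',278,140,.018),('hg',397,167,.018),('blue',89,195,.157),('green',485,209,.157),('orange',167,264,.102),('ba',240,216,.157),('bb',324,226,.157),('sp',407,271,.055),('yellow',272,64,.02)]:
    print(n,onplane(c,[[u,v]],z).round(4))
t=[crop(im,u,v,66,66,4)[0] for u,v in [(198,163),(278,140),(397,167),(98,198),(478,212),(404,270)]]
cv2.imwrite('pics/crops.png',np.vstack([np.hstack(t[:3]),np.hstack(t[3:])]))
E
```

```text
hb [[0.6068 0.2188 0.018 ]]
ho [[0.6675 0.023  0.018 ]]
hg [[ 0.6044 -0.2695  0.018 ]]
blue [[0.5024 0.4315 0.157 ]]
green [[ 0.4859 -0.4299  0.157 ]]
orange [[0.3571 0.2645 0.102 ]]
ba [[0.462  0.0983 0.157 ]]
bb [[ 0.4436 -0.0819  0.157 ]]
sp [[ 0.3517 -0.2822  0.055 ]]
yellow [[0.8644 0.0419 0.02  ]]
```

View pics/crops.png

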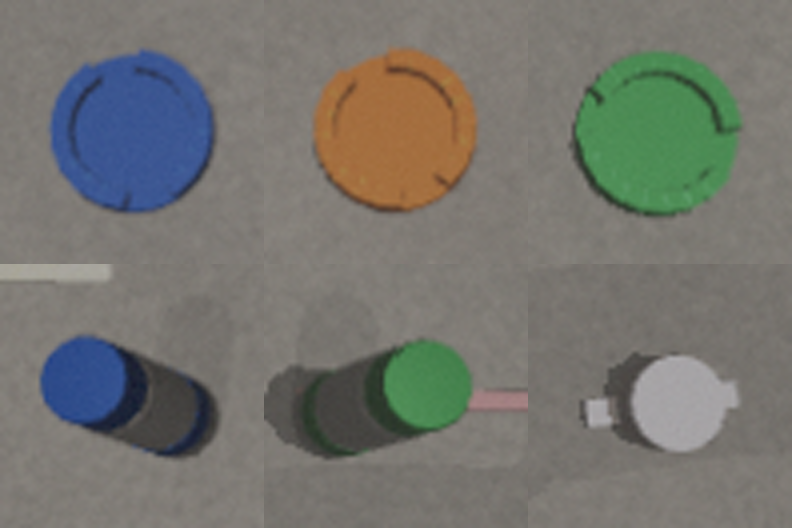

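```bash
cat > fit.py <<'E'
from h import *
from scipy.optimize import minimize, fsolve
def sil(c,x,y,segs,shape=(420,560),S=4):
    m=np.zeros((shape[0]*S,shape[1]*S),np.uint8)
    for (z0,r0,z1,r1) in segs:
        p=np.vstack([proj(c,circ(x,y,z0,r0)),proj(c,circ(x,y,z1,r1))])
        p=(p+.5)*S-.5
        h=cv2.convexHull(p.astype(np.float32)); cv2.fillConvexPoly(m,np.round(h*16).astype(np.int32),255,cv2.LINE_AA,4)
    return m
def cen(m): 
    M=cv2.moments(m,False); return np.array([M['m10'],M['m01']])/M['m00'],M['m00']
def hsvmask(im,hue,near,smin=90,win=40):
    hsv=cv2.cvtColor(im,cv2.COLOR_BGR2HSV).astype(int)
    m=((abs(hsv[...,0]-hue)<12)&(hsv[...,1]>smin)).astype(np.uint8)
    n,l,st,ce=cv2.connectedComponentsWithStats(m,connectivity=4)
    k=l[near[1],near[0]]; assert k>0,(hsv[near[1],near[0]])
    o=(l==k).astype(np.uint8)
    f=cv2.findContours(o,cv2.RETR_EXTERNAL,cv2.CHAIN_APPROX_NONE)[0]
    cv2.drawContours(o,f,-1,1,-1); return o
def fitxy(c,mask,segs,x0):
    mc,a=cen(mask)
    def f(p):
        s=sil(c,p[0],p[1],segs); q,_=cen(s); return (q+.5)/4-.5-mc
    from scipy.optimize import least_squares
    r=least_squares(f,x0,diff_step=1e-2)
    _,aa=cen(sil(c,*r.x,segs)); return r.x,a,aa/255/16
CAPT=[(.123,.025,.157,.025)];CAPS=[(.068,.0215,.102,.0215)];HOLD=[(0,.05,.018,.05)]
E
python3 - <<'E'
from fit import *
H=dict(blue=112,orange=10,green=65)
top=cv2.imread('pics/top0.png');sc=cv2.imread('pics/scene0.png')
ct,cs=cal('top'),cal('scene')
for n,hue,segs,pt,ps,x0 in [('hb',112,HOLD,(198,163),(298,325),(.607,.219)),('ho',10,HOLD,(278,140),(224,267),(.667,.023)),('hg',65,HOLD,(397,167),(197,178),(.604,-.27)),
  ('blue',112,CAPT,(89,195),(446,366),(.502,.431)),('green',65,CAPT,(485,209),(206,93),(.486,-.43)),('orange',10,CAPS,(167,264),(421,260),(.357,.264))]:
    for nm,c,im,p in (('top',ct,top,pt),('scene',cs,sc,ps)):
        try:
            m=hsvmask(im,hue,p); print(n,nm,fitxy(c,m,segs,x0))
        except AssertionError as e: print(n,nm,'hsv',e)
E
```

```text
hb top (array([0.60982634, 0.22132608]), 1260.0, 1343.9843137254902)
hb scene (array([0.61502333, 0.2215387 ]), 2095.0, 2241.6507352941176)
ho top (array([0.67196602, 0.02451032]), 1286.0, 1331.7046568627452)
ho scene (array([0.676797  , 0.02506153]), 1580.0, 1656.078431372549)
hg top (array([ 0.60688976, -0.26889001]), 1257.0, 1368.577450980392)
hg scene (array([ 0.60956989, -0.26747222]), 816.0, 973.2313725490196)
blue top (array([0.50597331, 0.44088863]), 462.0, 535.8607843137255)
blue scene (array([0.50964731, 0.4410652 ]), 1272.0, 1468.4757352941176)
green top (array([ 0.48809394, -0.43657183]), 373.0, 552.5615196078431)
green scene (array([ 0.48917642, -0.43197868]), 263.0, 355.6088235294118)
orange top (array([0.35735882, 0.26810981]), 329.0, 355.74117647058824)
orange scene (array([0.3608881 , 0.26853544]), 519.0, 597.9649509803921)
```

```bash
cat > plan.py <<'E'
from h import *
def plan(x,y,z,jaw=None):
    """tool-frame deltas (fraction of full scale); jaw = world angle (deg) of tool z, mod 180; rotate first or after"""
    o=sensors.observe(); R=Ro.from_euler('xyz',o['tool_rot']).as_matrix(); p=o['position']
    cur=np.degrees(np.arctan2(R[1,2],R[0,2]))
    print('t %.2f pos %s jaw %.1f q6 %.3f w %.4f F %s'%(o['clock'],p.round(4),cur,o['qpos'][5],o['width'],o['ft_force'].round(1)))
    d=R.T@(np.array([x,y,z])-p)
    print(' move frac (no turn yet)',(d/.5).round(4),'mm',(d*1000).round(1))
    if jaw is not None:
        dj=(jaw-cur+90)%180-90
        # desired tool: x down, z at cur+dj
        a=np.radians(cur+dj); X=np.array([0,0,-1.]);Z=np.array([np.cos(a),np.sin(a),0]);Y=np.cross(Z,X)
        T=np.c_[X,Y,Z]; rv=Ro.from_matrix(R.T@T).as_rotvec()
        print(' turn frac',(rv/np.radians(60)).round(4),'dj',round(dj,1),' move after turn',(T.T@(np.array([x,y,z])-p)/.5).round(4))
E
python3 -c "
from plan import *
plan(.3517,-.2822,.23,9)
c=cal('wrist');R=cv2.Rodrigues(c['rvec'])[0];C=-R.T@c['tvec'];o=sensors.observe();T=Ro.from_euler('xyz',o['tool_rot']).as_matrix();print('cam in tool',T.T@(C-o['position']),'\n',T.T@R.T,'\n',T)"
```

```text
t 0.15 pos [ 0.2041 -0.5901  0.2304] jaw -70.9 q6 1.467 w 0.0854 F [0.2 1.5 0.2]
 move frac (no turn yet) [ 0.0017  0.4803 -0.4856] mm [   0.9  240.1 -242.8]
 turn frac [-1.3322e+00 -1.3000e-03 -1.3000e-03] dj 79.9  move after turn [0.0008 0.562  0.388 ]
cam in tool [-0.14237504  0.06607174  0.00098859] 
 [[-8.48529514e-04 -2.60056608e-01  9.65592999e-01]
 [-5.36765974e-04 -9.65593089e-01 -2.60057104e-01]
 [ 9.99999496e-01 -7.38963595e-04  6.79744696e-04]] 
 [[-3.86363019e-04  9.45128091e-01  3.26699773e-01]
 [ 1.71899863e-03  3.26699943e-01 -9.45126548e-01]
 [-9.99998448e-01  1.96434516e-04 -1.75089867e-03]]
```

```bash
python3 -m inch '[{"delta_pos":[0,0.053,-0.054],"delta_rot":[0,0,0],"claw":1},{"delta_pos":[0,0.053,-0.054],"delta_rot":[0,0,0],"claw":1},{"delta_pos":[0,0.053,-0.054],"delta_rot":[0,0,0],"claw":1},{"delta_pos":[0,0.053,-0.054],"delta_rot":[0,0,0],"claw":1},{"delta_pos":[0,0.053,-0.054],"delta_rot":[0,0,0],"claw":1},{"delta_pos":[0,0.053,-0.054],"delta_rot":[0,0,0],"claw":1},{"delta_pos":[0,0.053,-0.054],"delta_rot":[0,0,0],"claw":1},{"delta_pos":[0,0.053,-0.054],"delta_rot":[0,0,0],"claw":1},{"delta_pos":[0,0.053,-0.054],"delta_rot":[0,0,0],"claw":1},{"delta_pos":[0,0,0],"delta_rot":[0,0,0],"claw":1}]'
python3 - <<'E'
from plan import *
import json
plan(.3517,-.2822,.23,-70.9)
c=cal('wrist'); im=eyes.get_image('wrist')[:,:,::-1].copy(); cv2.imwrite('pics/w1.png',im)
print(proj(c,[[.3517,-.2822,.055]]))
E
```

```text
clock: 0.98
position: [0.3512, -0.2772, 0.2309]
tool_rot: [2.821, 1.567, 1.589]
ft_force: [-0.5, -0.5, 0.6]
width: 0.0853
t 0.98 pos [ 0.3512 -0.2772  0.2309] jaw -70.6 q6 1.988 w 0.0853 F [-0.5 -0.5  0.6]
 move frac (no turn yet) [ 0.0017 -0.0023  0.0097] mm [ 0.8 -1.1  4.9]
 turn frac [ 0.0055 -0.0036 -0.0012] dj -0.3  move after turn [ 0.0017 -0.0022  0.0098]
[[284.36965786 191.13896018]]
```

View pics/w1.png

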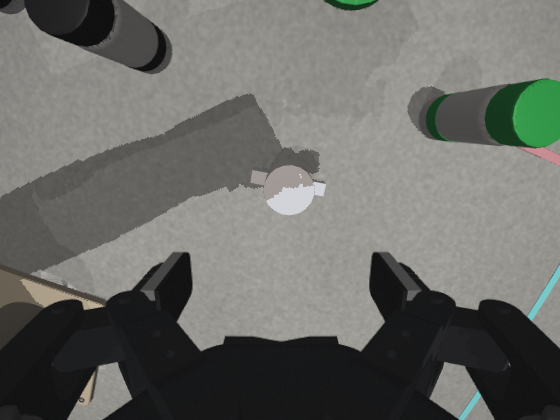

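```bash
cat > ov.py <<'E'
from h import *
def spacer_ov(im,c,x,y,z,yaw,name,uv=None,s=7,w=110,h=80):
    if uv is None: uv=proj(c,[[x,y,z+.03]])[0]
    o,off=crop(im,uv[0],uv[1],w,h,s)
    d=np.array([np.cos(np.radians(yaw)),np.sin(np.radians(yaw)),0]);n=np.array([-d[1],d[0],0]);b=np.array([x,y,z])
    raw=o.copy()
    draw(o,c,circ(x,y,z+.055,.028),(0,0,255),off,s)
    for sg in (1,-1):
        q=[b+sg*d*.028+n*.008,b+sg*d*.046+n*.008,b+sg*d*.046-n*.008,b+sg*d*.028-n*.008]
        draw(o,c,np.array(q)+[0,0,.01],(0,255,0),off,s)
    cv2.imwrite(name,o); return off
E
cat > cap.py <<'E'
import pickle,sys
from h import *
def snap(name):
    o=sensors.observe(); c=cal('wrist'); im=eyes.get_image('wrist')[:,:,::-1].copy()
    cv2.imwrite(f'pics/{name}.png',im); pickle.dump((c,o),open(f'pics/{name}.pkl','wb')); return im,c
def load(name):
    c,o=pickle.load(open(f'pics/{name}.pkl','rb')); return cv2.imread(f'pics/{name}.png'),c
E
python3 - <<'E'
from cap import *; from ov import *
im,c=snap('w2')
print(spacer_ov(im,c,.3517,-.2822,0,-81,'pics/o2.png'))
E
```

```text
(226, 145)
```

View pics/o2.png

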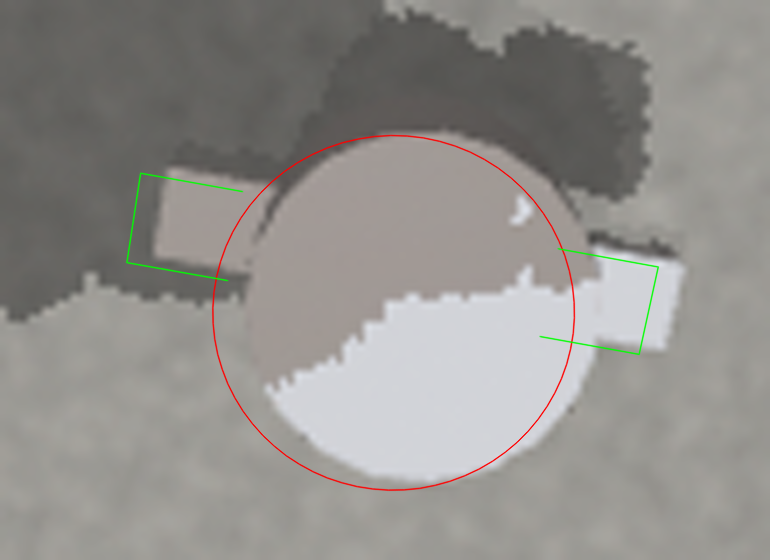

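```bash
python3 - <<'E'
from cap import *; from ov import *; from plan import plan
im,c=load('w2')
print(spacer_ov(im,c,.3534,-.2857,0,-81.3,'pics/o3.png'))
plan(.3534,-.2857,.025,-70.6)
E
```

```text
(229, 145)
t 1.08 pos [ 0.3505 -0.2817  0.2312] jaw -70.7 q6 1.985 w 0.0854 F [-0.3 -0.4 -0.5]
 move frac (no turn yet) [0.4123 0.0029 0.0094] mm [206.2   1.5   4.7]
 turn frac [-0.0024  0.0001  0.0003] dj 0.1  move after turn [0.4123 0.0028 0.0094]
```

View pics/o3.png

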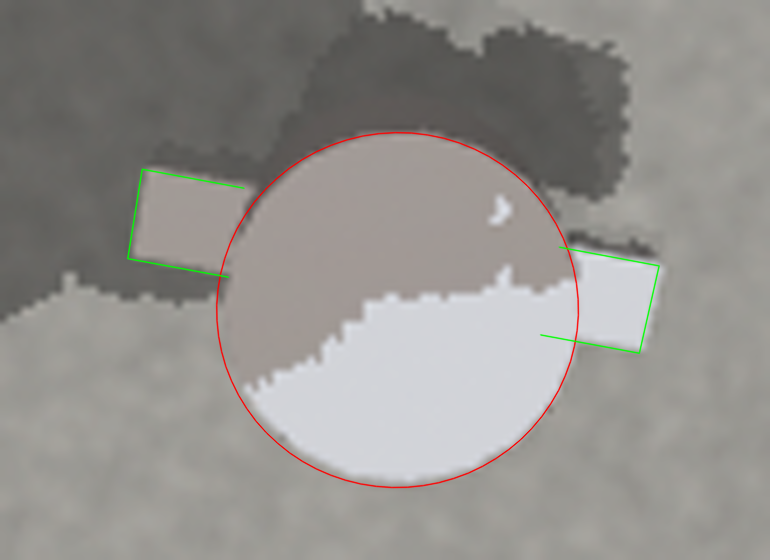

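```bash
python3 -m inch '[{"delta_pos":[0.08,0.003,0.009],"delta_rot":[0,0,0],"claw":1},{"delta_pos":[0.08,0,0],"delta_rot":[0,0,0],"claw":1},{"delta_pos":[0.08,0,0],"delta_rot":[0,0,0],"claw":1},{"delta_pos":[0.08,0,0],"delta_rot":[0,0,0],"claw":1},{"delta_pos":[0.05,0,0],"delta_rot":[0,0,0],"claw":1},{"delta_pos":[0.04,0,0],"delta_rot":[0,0,0],"claw":1},{"delta_pos":[0.02,0,0],"delta_rot":[0,0,0],"claw":1},{"delta_pos":[0,0,0],"delta_rot":[0,0,0],"claw":1},{"delta_pos":[0,0,0],"delta_rot":[0,0,0],"claw":1}]'
python3 - <<'E'
from cap import *; from plan import plan
im,c=snap('w3'); plan(.3534,-.2857,.016,-70.6)
E
```

```text
clock: 1.83
position: [0.3529, -0.2878, 0.0164]
tool_rot: [-2.224, 1.57, 2.82]
ft_force: [-0.2, 0.0, -0.2]
width: 0.0856
t 1.88 pos [ 0.3537 -0.2883  0.0173] jaw -71.0 q6 1.984 w 0.0854 F [-0.3 -0.8  0.4]
 move frac (no turn yet) [ 0.0025  0.0011 -0.0052] mm [ 1.3  0.6 -2.6]
 turn frac [-0.0065  0.0017 -0.0007] dj 0.4  move after turn [ 0.0025  0.0011 -0.0052]
```

View pics/w3.png

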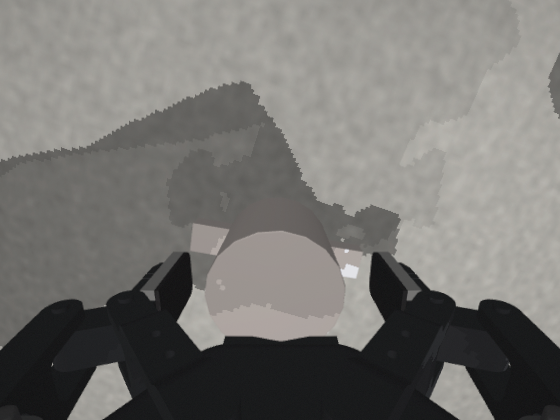

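```bash
python3 -m inch '[{"delta_pos":[0.002,0,-0.004],"delta_rot":[0,0,0],"claw":1},{"delta_pos":[0,0,0],"delta_rot":[0,0,0],"claw":-1},{"delta_pos":[0,0,0],"delta_rot":[0,0,0],"claw":-1},{"delta_pos":[0,0,0],"delta_rot":[0,0,0],"claw":-1},{"delta_pos":[0,0,0],"delta_rot":[0,0,0],"claw":-1},{"delta_pos":[0,0,0],"delta_rot":[0,0,0],"claw":-1},{"delta_pos":[0,0,0],"delta_rot":[0,0,0],"claw":-1},{"delta_pos":[0,0,0],"delta_rot":[0,0,0],"claw":-1},{"delta_pos":[0,0,0],"delta_rot":[0,0,0],"claw":-1}]'
python3 - <<'E'
from cap import *; from plan import plan
im,c=snap('w4'); plan(.3534,-.2857,.016,-70.6)
E
```

```text
clock: 2.63
position: [0.3532, -0.2857, 0.0166]
tool_rot: [0.43, 1.569, -0.808]
ft_force: [-0.5, 0.1, 5.7]
width: 0.0552
t 2.68 pos [ 0.3532 -0.2857  0.0166] jaw -70.9 q6 1.986 w 0.0547 F [-0.3  0.5  6.3]
 move frac (no turn yet) [0.0011 0.0004 0.0002] mm [0.6 0.2 0.1]
 turn frac [-0.0053  0.0018 -0.0008] dj 0.3  move after turn [0.0011 0.0004 0.0002]
```

View pics/w4.png

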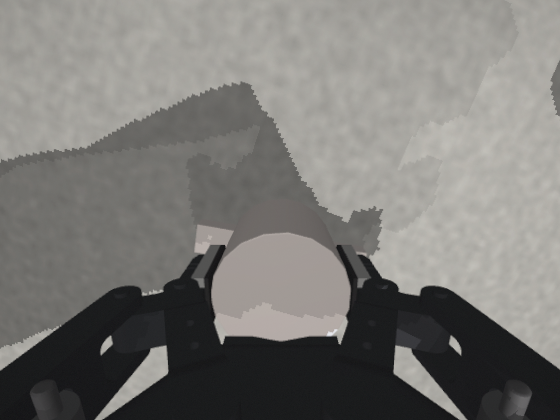

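```bash
python3 -m inch '[{"delta_pos":[-0.02,0,0],"delta_rot":[0,0,0],"claw":-1},{"delta_pos":[-0.06,0,0],"delta_rot":[0,0,0],"claw":-1},{"delta_pos":[-0.08,0,0],"delta_rot":[0,0,0],"claw":-1},{"delta_pos":[-0.08,0,0],"delta_rot":[0,0,0],"claw":-1},{"delta_pos":[-0.08,0,0],"delta_rot":[0,0,0],"claw":-1},{"delta_pos":[-0.06,0,0],"delta_rot":[0,0,0],"claw":-1},{"delta_pos":[-0.02,0,0],"delta_rot":[0,0,0],"claw":-1}]'
python3 - <<'E'
from plan import plan
plan(.72,-.05,.216,-70.9)
E
```

```text
clock: 3.27
position: [0.3546, -0.2872, 0.2217]
tool_rot: [0.414, 1.561, -0.824]
ft_force: [-0.0, -0.1, -0.3]
width: 0.0545
t 3.27 pos [ 0.3546 -0.2872  0.2217] jaw -70.9 q6 1.986 w 0.0545 F [-0.  -0.1 -0.3]
 move frac (no turn yet) [ 0.0129  0.8456 -0.2095] mm [   6.5  422.8 -104.8]
 turn frac [-0.0003  0.009  -0.0039] dj 0.0  move after turn [ 0.0114  0.8457 -0.2092]
```

```bash
python3 -m inch '[{"delta_pos":[0,0,0],"delta_rot":[-0.11,0,0],"claw":-1},{"delta_pos":[0,0,0],"delta_rot":[-0.11,0,0],"claw":-1},{"delta_pos":[0,0,0],"delta_rot":[-0.11,0,0],"claw":-1},{"delta_pos":[0,0,0],"delta_rot":[-0.11,0,0],"claw":-1},{"delta_pos":[0,0,0],"delta_rot":[-0.11,0,0],"claw":-1},{"delta_pos":[0,0,0],"delta_rot":[-0.11,0,0],"claw":-1},{"delta_pos":[0,0,0],"delta_rot":[-0.11,0,0],"claw":-1},{"delta_pos":[0,0,0],"delta_rot":[-0.11,0,0],"claw":-1},{"delta_pos":[0,0,0],"delta_rot":[-0.11,0,0],"claw":-1},{"delta_pos":[0,0,0],"delta_rot":[-0.11,0,0],"claw":-1}]'
python3 -m inch '[{"delta_pos":[0,0,0],"delta_rot":[-0.11,0,0],"claw":-1},{"delta_pos":[0,0,0],"delta_rot":[-0.11,0,0],"claw":-1},{"delta_pos":[0,0,0],"delta_rot":[-0.11,0,0],"claw":-1},{"delta_pos":[0,0,0],"delta_rot":[-0.11,0,0],"claw":-1},{"delta_pos":[0,0,0],"delta_rot":[-0.11,0,0],"claw":-1},{"delta_pos":[0,0,0],"delta_rot":[-0.1,0,0],"claw":-1},{"delta_pos":[0,0,0],"delta_rot":[0,0,0],"claw":-1}]'
python3 - <<'E'
from plan import plan
plan(.73,-.06,.222,34.4)
E
```

```text
clock: 4.1
position: [0.3518, -0.2843, 0.2147]
tool_rot: [2.42, 1.569, 2.34]
ft_force: [-0.0, -0.4, -0.9]
width: 0.0546
clock: 4.68
position: [0.3518, -0.2843, 0.2148]
tool_rot: [1.737, 1.569, 2.333]
ft_force: [0.1, -0.2, -1.2]
width: 0.0549
t 4.68 pos [ 0.3518 -0.2843  0.2148] jaw 34.2 q6 0.152 w 0.0549 F [ 0.1 -0.2 -1.2]
 move frac (no turn yet) [-0.0148 -0.0536  0.8777] mm [ -7.4 -26.8 438.9]
 turn frac [-0.0038 -0.0002 -0.0014] dj 0.2  move after turn [-0.0145 -0.0571  0.8775]
```

```bash
python3 -m inch '[{"delta_pos":[-0.0013,-0.004,0.04],"delta_rot":[0,0,0],"claw":-1},{"delta_pos":[-0.0013,-0.004,0.075],"delta_rot":[0,0,0],"claw":-1},{"delta_pos":[-0.0013,-0.005,0.075],"delta_rot":[0,0,0],"claw":-1},{"delta_pos":[-0.0013,-0.005,0.075],"delta_rot":[0,0,0],"claw":-1},{"delta_pos":[-0.0013,-0.005,0.075],"delta_rot":[0,0,0],"claw":-1},{"delta_pos":[-0.0013,-0.005,0.075],"delta_rot":[0,0,0],"claw":-1},{"delta_pos":[-0.0013,-0.005,0.075],"delta_rot":[0,0,0],"claw":-1},{"delta_pos":[-0.0013,-0.005,0.075],"delta_rot":[0,0,0],"claw":-1},{"delta_pos":[-0.0013,-0.005,0.075],"delta_rot":[0,0,0],"claw":-1},{"delta_pos":[-0.0013,-0.005,0.075],"delta_rot":[0,0,0],"claw":-1}]'
python3 -m inch '[{"delta_pos":[0,-0.005,0.075],"delta_rot":[0,0,0],"claw":-1},{"delta_pos":[0,-0.004,0.075],"delta_rot":[0,0,0],"claw":-1},{"delta_pos":[0,0,0.01],"delta_rot":[0,0,0],"claw":-1},{"delta_pos":[0,0,0],"delta_rot":[0,0,0],"claw":-1},{"delta_pos":[0,0,0],"delta_rot":[0,0,0],"claw":-1}]'
python3 - <<'E'
from cap import *
from plan import plan
plan(.672,.0245,.222,34.4); snap('w5')
E
```

```text
clock: 5.52
position: [0.6629, -0.1031, 0.2212]
tool_rot: [2.407, 1.569, 2.999]
ft_force: [-0.0, -1.5, -1.3]
width: 0.0547
clock: 5.93
position: [0.73, -0.0633, 0.2207]
tool_rot: [2.579, 1.568, -3.111]
ft_force: [-0.9, -0.8, -1.2]
width: 0.0549
t 5.93 pos [ 0.73   -0.0633  0.2207] jaw 34.0 q6 0.803 w 0.0549 F [-0.9 -0.8 -1.2]
 move frac (no turn yet) [-0.0023  0.2104  0.0021] mm [ -1.1 105.2   1.1]
 turn frac [-0.0064 -0.0021 -0.0013] dj 0.4  move after turn [-0.0026  0.2104  0.0035]
```

View pics/w5.png

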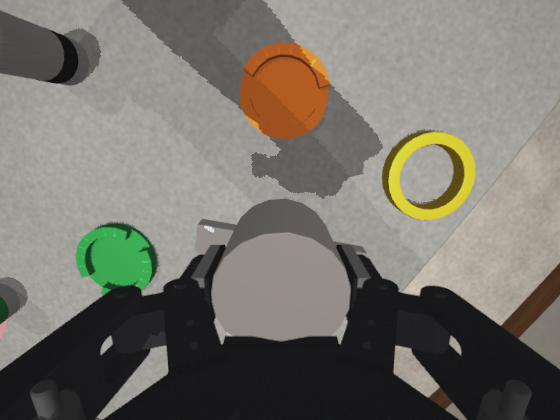

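```bash
cat >> ov.py <<'E'
def holder_ov(im,c,x,y,yaw,name,s=6,w=130,h=100,uv=None):
    if uv is None: uv=proj(c,[[x,y,0]])[0]
    o,off=crop(im,uv[0],uv[1],w,h,s)
    draw(o,c,circ(x,y,.018,.05),(255,0,0),off,s)
    draw(o,c,circ(x,y,.006,.038),(255,0,255),off,s)
    draw(o,c,circ(x,y,.018,.038),(255,255,0),off,s)
    if yaw is not None:
        d=np.array([np.cos(np.radians(yaw)),np.sin(np.radians(yaw)),0]);n=np.array([-d[1],d[0],0])
        for sg in (1,-1):
            for k in (1,-1):
                p=np.array([x,y,.018])+sg*d*.0364+k*n*.0109
                draw(o,c,np.array([p,p+sg*d*.0116]),(0,255,0),off,s)
                draw(o,c,np.array([p,p-[0,0,.012]]),(0,255,0),off,s)
    cv2.imwrite(name,o); return off
E
python3 - <<'E'
from cap import *; from ov import *
im,c=load('w5'); cv2.imwrite('pics/r5.png',crop(im,*proj(c,[[.672,.0245,0]])[0],130,100,6)[0])
holder_ov(im,c,.672,.0245,24,'pics/o5.png')
E
```

```text
(no output)
```

View pics/o5.png

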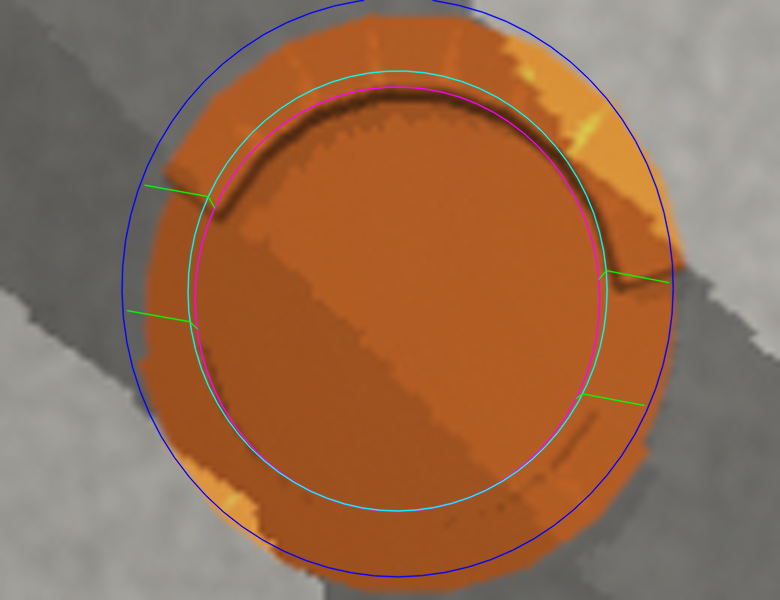

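View pics/r5.png

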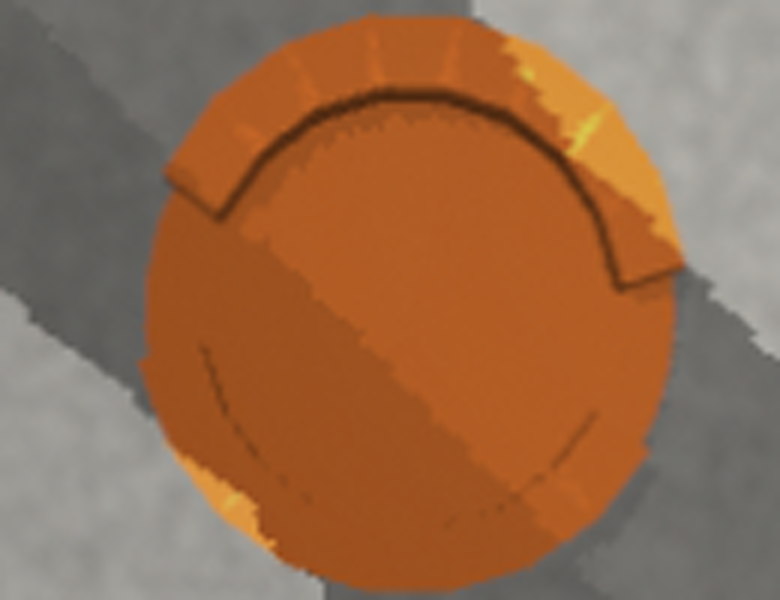

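```bash
python3 - <<'E'
from cap import *; from ov import *
im,c=load('w5'); off=holder_ov(im,c,.672,.0245,24,'/tmp/x.png')
d=np.array([(220,215),(620,290),(205,345),(597,412)],float)
w=onplane(c,(d+.5)/6-.5+off,.018)[:,:2]; print(w.round(4))
print(w.mean(0), np.linalg.norm(w-w.mean(0),axis=1))
L=(w[0]+w[2])/2;Rr=(w[1]+w[3])/2; print(np.degrees(np.arctan2(*(Rr-L)[::-1])))
print([np.degrees(np.arctan2(*v[::-1])) for v in (w[1]-w[0],w[3]-w[2])], np.linalg.norm(w[2]-w[0]),np.linalg.norm(w[3]-w[1]))
holder_ov(im,c,*w.mean(0),np.degrees(np.arctan2(*(Rr-L)[::-1])),'pics/o6.png',uv=proj(c,[[.672,.0245,0]])[0])
E
```

```text
[[ 0.6379  0.0182]
 [ 0.705   0.0479]
 [ 0.6478 -0.0022]
 [ 0.7139  0.0282]]
[0.67610898 0.02303055] [0.03853792 0.03809929 0.03793918 0.03809983]
24.300105015120298
[np.float64(23.92585026411414), np.float64(24.677581050191677)] 0.022608200088860147 0.02164093602186856
```

View pics/o6.png

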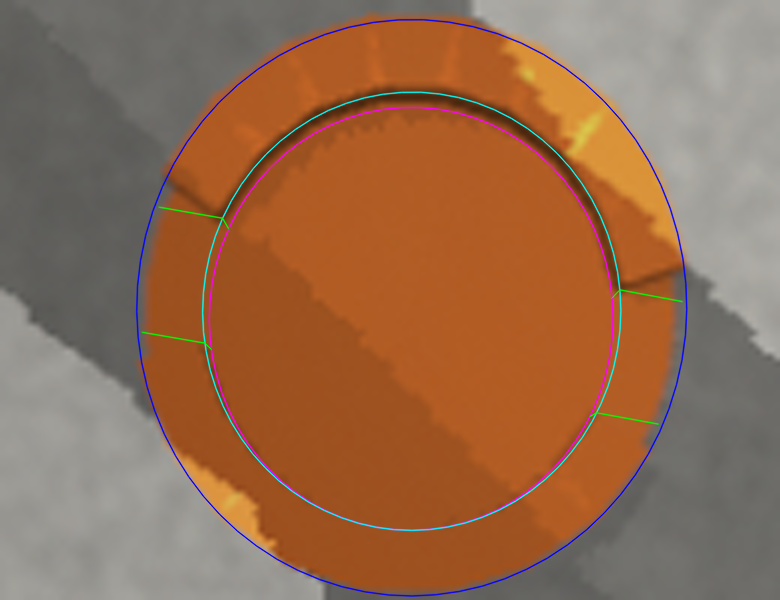

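```bash
python3 - <<'E'
from cap import *; from ov import *; from plan import plan
im,c=load('w5')
plan(.6761,.0230,.06,34.6)
spacer_ov(im,c,.730,-.0633,.2041,23.6,'pics/o7.png',s=4,w=200,h=150)
E
```

```text
t 5.98 pos [ 0.7296 -0.0639  0.2212] jaw 34.0 q6 0.802 w 0.0547 F [-0.   0.2 -1.9]
 move frac (no turn yet) [0.3226 0.2035 0.0091] mm [161.3 101.8   4.5]
 turn frac [-0.0103 -0.0018 -0.001 ] dj 0.6  move after turn [0.3224 0.2038 0.0107]
```

View pics/o7.png

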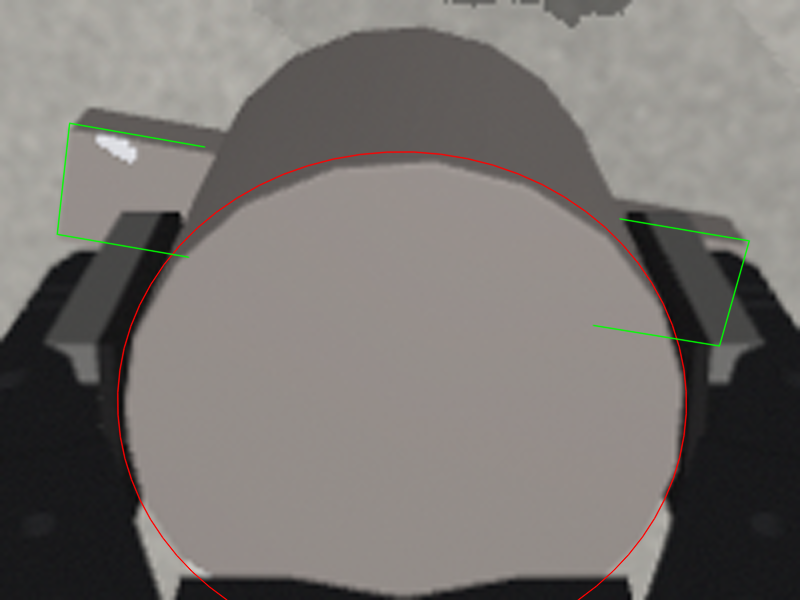

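```bash
python3 -m inch '[{"delta_pos":[0,0.07,0.004],"delta_rot":[-0.01,0,0],"claw":-1},{"delta_pos":[0,0.07,0.004],"delta_rot":[0,0,0],"claw":-1},{"delta_pos":[0,0.064,0.003],"delta_rot":[0,0,0],"claw":-1},{"delta_pos":[0.08,0,0],"delta_rot":[0,0,0],"claw":-1},{"delta_pos":[0.08,0,0],"delta_rot":[0,0,0],"claw":-1},{"delta_pos":[0.08,0,0],"delta_rot":[0,0,0],"claw":-1},{"delta_pos":[0.06,0,0],"delta_rot":[0,0,0],"claw":-1},{"delta_pos":[0.02,0,0],"delta_rot":[0,0,0],"claw":-1},{"delta_pos":[0,0,0],"delta_rot":[0,0,0],"claw":-1},{"delta_pos":[0,0,0],"delta_rot":[0,0,0],"claw":-1}]'
python3 - <<'E'
from cap import *; from ov import *; from plan import plan
plan(.6761,.0230,.022,34.6)
im,c=snap('w8')
o,off=crop(im,280,280,200,150,4)
draw(o,c,circ(.6761,.0230,.018,.05),(255,0,0),off,4)
for k in(1,-1):
  for sg in(1,-1):
    a=np.radians(24.2);d=np.array([np.cos(a),np.sin(a),0]);n=np.array([-d[1],d[0],0]);p=np.array([.6761,.023,.018])+sg*d*.0364+k*n*.0109
    draw(o,c,np.array([p,p+sg*d*.0116]),(0,255,0),off,4)
cv2.imwrite('pics/o8.png',o)
E
```

```text
clock: 6.82
position: [0.6775, 0.0228, 0.0629]
tool_rot: [-0.832, 1.57, -0.228]
ft_force: [1.0, -0.9, -1.2]
width: 0.0548
t 6.82 pos [0.6775 0.0228 0.0629] jaw 34.6 q6 0.906 w 0.0548 F [ 1.  -0.9 -1.2]
 move frac (no turn yet) [ 0.0818  0.002  -0.0022] mm [40.9  1.  -1.1]
 turn frac [-0.0003  0.0003  0.0003] dj 0.0  move after turn [ 0.0818  0.0019 -0.0022]
```

View pics/o8.png

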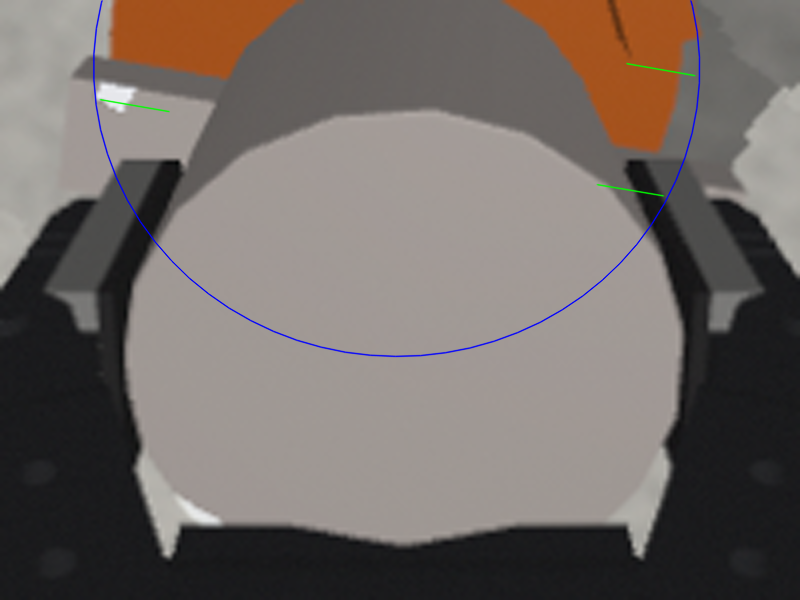

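```bash
python3 -m inch '[{"delta_pos":[0.03,0.002,-0.002],"delta_rot":[0,0,0],"claw":-1},{"delta_pos":[0.015,0,0],"delta_rot":[0,0,0],"claw":-1},{"delta_pos":[0.01,0,0],"delta_rot":[0,0,0],"claw":-1},{"delta_pos":[0.008,0,0],"delta_rot":[0,0,0],"claw":-1},{"delta_pos":[0.006,0,0],"delta_rot":[0,0,0],"claw":-1},{"delta_pos":[0.004,0,0],"delta_rot":[0,0,0],"claw":-1},{"delta_pos":[0,0,0],"delta_rot":[0,0,0],"claw":-1}]'
python3 - <<'E'
from plan import plan
plan(.6761,.0230,.022,34.6)
E
```

```text
clock: 7.45
position: [0.6762, 0.024, 0.0251]
tool_rot: [2.493, 1.571, 3.098]
ft_force: [-0.7, -1.2, -1.3]
width: 0.0547
t 7.45 pos [0.6762 0.024  0.0251] jaw 34.7 q6 0.906 w 0.0547 F [-0.7 -1.2 -1.3]
 move frac (no turn yet) [ 0.0063 -0.0015 -0.0012] mm [ 3.1 -0.8 -0.6]
 turn frac [ 0.0012 -0.0002 -0.0002] dj -0.1  move after turn [ 0.0063 -0.0015 -0.0012]
```

```bash
python3 -m inch '[{"delta_pos":[0.002,0,0],"delta_rot":[0,0,0],"claw":-1},{"delta_pos":[0.002,0,0],"delta_rot":[0,0,0],"claw":-1},{"delta_pos":[0.001,0,0],"delta_rot":[0,0,0],"claw":-1},{"delta_pos":[0,0,0],"delta_rot":[0,0,0],"claw":0.4},{"delta_pos":[0,0,0],"delta_rot":[0,0,0],"claw":0.4},{"delta_pos":[0,0,0],"delta_rot":[0,0,0],"claw":0.8},{"delta_pos":[0,0,0],"delta_rot":[0,0,0],"claw":1},{"delta_pos":[0,0,0],"delta_rot":[0,0,0],"claw":1},{"delta_pos":[0,0,0],"delta_rot":[0,0,0],"claw":1},{"delta_pos":[0,0,0],"delta_rot":[0,0,0],"claw":1}]'
python3 -m inch '[{"delta_pos":[-0.02,0,0],"delta_rot":[0,0,0],"claw":1},{"delta_pos":[-0.06,0,0],"delta_rot":[0,0,0],"claw":1},{"delta_pos":[-0.08,0,0],"delta_rot":[0,0,0],"claw":1},{"delta_pos":[-0.08,0,0],"delta_rot":[0,0,0],"claw":1},{"delta_pos":[-0.08,0,0],"delta_rot":[0,0,0],"claw":1},{"delta_pos":[-0.08,0,0],"delta_rot":[0,0,0],"claw":1},{"delta_pos":[0,0,0],"delta_rot":[0,0,0],"claw":1},{"delta_pos":[0,0,0],"delta_rot":[0,0,0],"claw":1}]'
python3 - <<'E'
from cap import *; from ov import *; from plan import plan
plan(.6761,.0230,.222,34.6)
im,c=snap('w9'); spacer_ov(im,c,.6761,.0230,.006,24.2,'pics/o9.png')
E
```

```text
clock: 8.28
position: [0.6763, 0.0239, 0.0229]
tool_rot: [-0.815, 1.571, -0.21]
ft_force: [-0.9, -0.6, -0.7]
width: 0.0854
clock: 8.95
position: [0.6789, 0.0238, 0.2283]
tool_rot: [-0.663, 1.562, -0.058]
ft_force: [-0.4, 0.7, -0.8]
width: 0.0853
t 8.95 pos [0.6789 0.0238 0.2283] jaw 34.7 q6 0.906 w 0.0853 F [-0.4  0.7 -0.8]
 move frac (no turn yet) [ 0.0125  0.0019 -0.0057] mm [ 6.2  1.  -2.8]
 turn frac [0.0012 0.0069 0.0054] dj -0.1  move after turn [ 0.0125  0.0018 -0.0056]
```

View pics/o9.png

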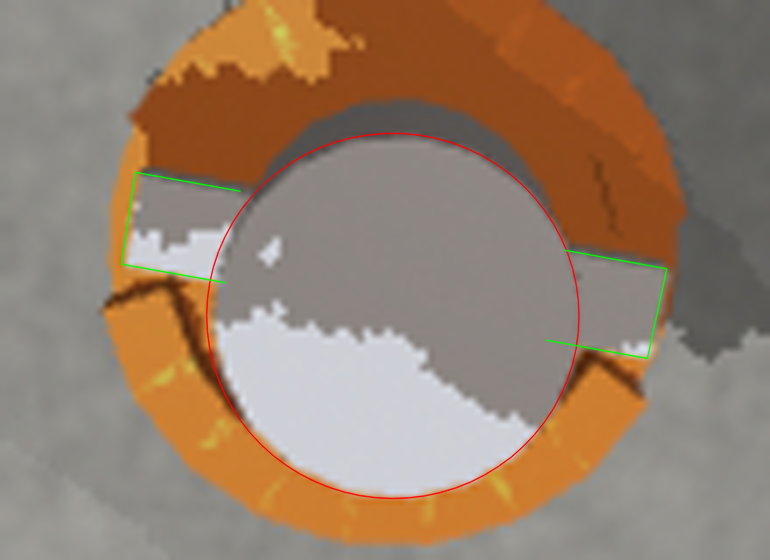

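View pics/w9.png

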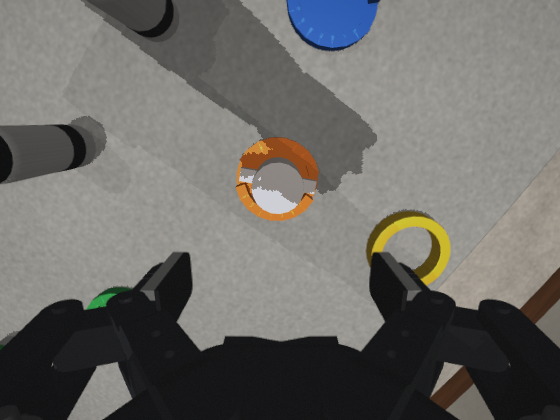

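```bash
python3 - <<'E'
from plan import plan
plan(.360,.2685,.225,34.6)
E
```

```text
t 9.00 pos [0.6771 0.0239 0.225 ] jaw 34.7 q6 0.906 w 0.0856 F [-0.3  0.2 -0.7]
 move frac (no turn yet) [-0.0023  0.7631 -0.2433] mm [  -1.2  381.5 -121.6]
 turn frac [0.0011 0.0027 0.0022] dj -0.1  move after turn [ 1.000e-04  7.628e-01 -2.442e-01]
```

```bash
python3 -m inch '[{"delta_pos":[0,0.05,-0.016],"delta_rot":[0,0,0],"claw":1},{"delta_pos":[0,0.076,-0.0244],"delta_rot":[0,0,0],"claw":1},{"delta_pos":[0,0.076,-0.0244],"delta_rot":[0,0,0],"claw":1},{"delta_pos":[0,0.076,-0.0244],"delta_rot":[0,0,0],"claw":1},{"delta_pos":[0,0.076,-0.0244],"delta_rot":[0,0,0],"claw":1},{"delta_pos":[0,0.076,-0.0244],"delta_rot":[0,0,0],"claw":1},{"delta_pos":[0,0.076,-0.0244],"delta_rot":[0,0,0],"claw":1},{"delta_pos":[0,0.076,-0.0244],"delta_rot":[0,0,0],"claw":1},{"delta_pos":[0,0.076,-0.0244],"delta_rot":[0,0,0],"claw":1},{"delta_pos":[0,0.076,-0.0244],"delta_rot":[0,0,0],"claw":1}]'
python3 -m inch '[{"delta_pos":[0,0.028,-0.008],"delta_rot":[0,0,0],"claw":1},{"delta_pos":[0,0,0],"delta_rot":[0,0,0],"claw":1},{"delta_pos":[0,0,0],"delta_rot":[0,0,0],"claw":1}]'
cat >> ov.py <<'E'
def can_ov(im,c,x,y,z,kind,name,s=5,w=150,h=110,uv=None):
    t=kind=='tall'
    segs=[(0,.026),(.115,.026),(.123,.025),(.157,.025)] if t else [(0,.0225),(.06,.0225),(.068,.0215),(.102,.0215)]
    if uv is None: uv=proj(c,[[x,y,z+segs[-1][0]*.8]])[0]
    o,off=crop(im,uv[0],uv[1],w,h,s)
    for (zz,r),col in zip(segs,[(0,0,255),(0,255,255),(255,0,255),(0,255,0)]): draw(o,c,circ(x,y,z+zz,r),col,off,s)
    cv2.imwrite(name,o); return off
E
python3 - <<'E'
from cap import *; from ov import *; from plan import plan
plan(.360,.2685,.222,34.6)
im,c=snap('w10'); can_ov(im,c,.360,.2685,0,'short','pics/o10.png')
E
```

```text
clock: 9.83
position: [0.3673, 0.2587, 0.2207]
tool_rot: [2.966, 1.567, -2.712]
ft_force: [0.1, 1.0, 0.4]
width: 0.0856
clock: 10.08
position: [0.3578, 0.2677, 0.2213]
tool_rot: [-3.068, 1.568, -2.46]
ft_force: [1.1, 1.0, 0.6]
width: 0.0853
t 10.08 pos [0.3578 0.2677 0.2213] jaw 34.8 q6 1.462 w 0.0853 F [1.1 1.  0.6]
 move frac (no turn yet) [-0.0015 -0.0012  0.0045] mm [-0.7 -0.6  2.2]
 turn frac [ 0.0031 -0.0028  0.0002] dj -0.2  move after turn [-0.0014 -0.0012  0.0045]
```

View pics/o10.png

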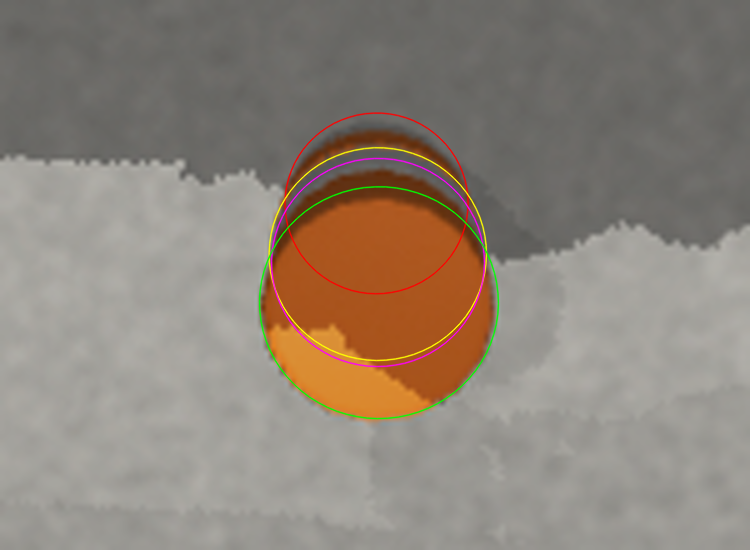

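View pics/w10.png

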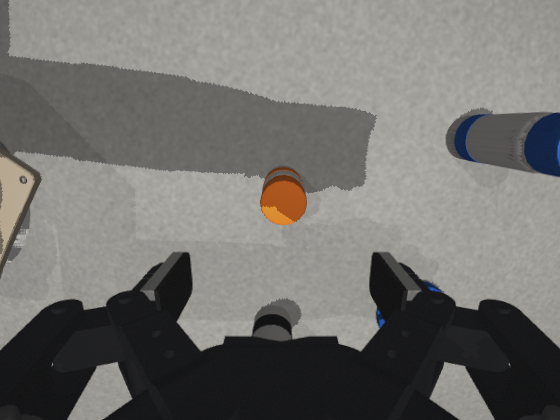

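```bash
python3 - <<'E'
from cap import *; from ov import *; from plan import plan
plan(.3608,.2673,.06,34.6)
im,c=load('w10'); can_ov(im,c,.3608,.2673,0,'short','pics/o11.png')
E
```

```text
t 10.13 pos [0.3588 0.2675 0.2216] jaw 34.7 q6 1.462 w 0.0855 F [-0.6 -0.7 -0.4]
 move frac (no turn yet) [ 0.3232 -0.0025  0.0037] mm [161.6  -1.2   1.8]
 turn frac [ 0.0016 -0.002   0.0003] dj -0.1  move after turn [ 0.3232 -0.0026  0.003 ]
```

View pics/o11.png

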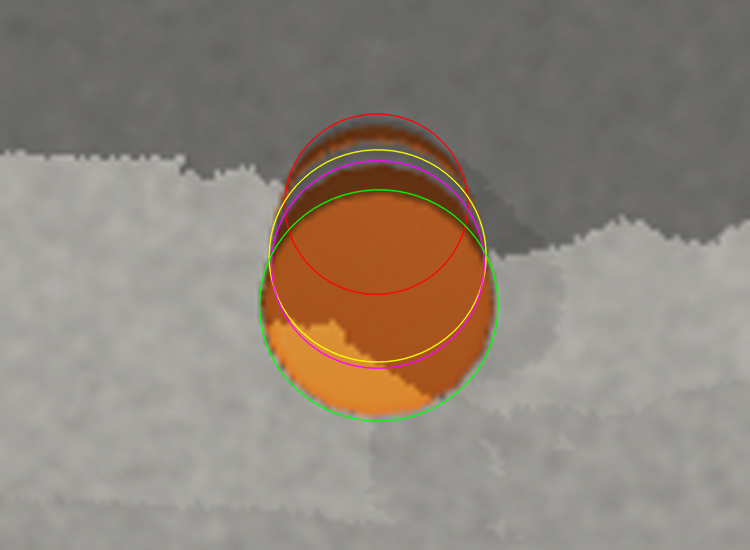

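```bash
python3 -m inch '[{"delta_pos":[0.07,-0.0025,0.0035],"delta_rot":[0,0,0],"claw":1},{"delta_pos":[0.08,0,0],"delta_rot":[0,0,0],"claw":1},{"delta_pos":[0.08,0,0],"delta_rot":[0,0,0],"claw":1},{"delta_pos":[0.05,0,0],"delta_rot":[0,0,0],"claw":1},{"delta_pos":[0.03,0,0],"delta_rot":[0,0,0],"claw":1},{"delta_pos":[0.013,0,0],"delta_rot":[0,0,0],"claw":1},{"delta_pos":[0,0,0],"delta_rot":[0,0,0],"claw":1},{"delta_pos":[0,0,0],"delta_rot":[0,0,0],"claw":1},{"delta_pos":[0,0,0],"delta_rot":[0,0,0],"claw":1}]'
python3 - <<'E'
from cap import *; from plan import plan
plan(.3608,.2673,.06,34.6)
im,c=snap('w12')
E
```

```text
clock: 10.88
position: [0.3632, 0.2684, 0.0625]
tool_rot: [-0.135, 1.568, 0.469]
ft_force: [0.6, 0.1, 0.8]
width: 0.0853
t 10.88 pos [0.3632 0.2684 0.0625] jaw 34.6 q6 1.460 w 0.0853 F [0.6 0.1 0.8]
 move frac (no turn yet) [ 0.0051  0.001  -0.0052] mm [ 2.5  0.5 -2.6]
 turn frac [0.0003 0.0025 0.0003] dj -0.0  move after turn [ 0.0051  0.001  -0.0052]
```

View pics/w12.png

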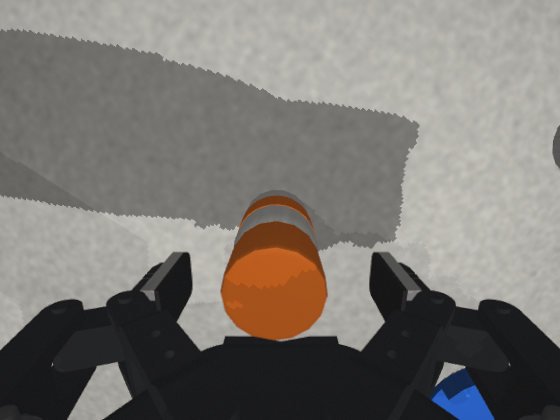

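```bash
python3 -m inch '[{"delta_pos":[0.004,0.001,-0.005],"delta_rot":[0,0,0],"claw":1},{"delta_pos":[0,0,0],"delta_rot":[0,0,0],"claw":1},{"delta_pos":[0,0,0],"delta_rot":[0,0,0],"claw":-1},{"delta_pos":[0,0,0],"delta_rot":[0,0,0],"claw":-1},{"delta_pos":[0,0,0],"delta_rot":[0,0,0],"claw":-1},{"delta_pos":[0,0,0],"delta_rot":[0,0,0],"claw":-1},{"delta_pos":[0,0,0],"delta_rot":[0,0,0],"claw":-1},{"delta_pos":[0,0,0],"delta_rot":[0,0,0],"claw":-1},{"delta_pos":[0,0,0],"delta_rot":[0,0,0],"claw":-1},{"delta_pos":[0,0,0],"delta_rot":[0,0,0],"claw":-1}]'
python3 - <<'E'
from cap import *; from plan import plan; from ov import *
plan(.3608,.2673,.06,34.6)
im,c=snap('w13'); o=sensors.observe(); p=o['position']
can_ov(im,c,.3608,.2673,0,'short','pics/o13.png',w=160,h=120)
E
```

```text
clock: 11.77
position: [0.3599, 0.2674, 0.0598]
tool_rot: [-0.024, 1.569, 0.581]
ft_force: [1.4, 1.9, 3.1]
width: 0.0418
t 11.77 pos [0.3599 0.2674 0.0598] jaw 34.7 q6 1.460 w 0.0418 F [1.4 1.9 3.1]
 move frac (no turn yet) [-0.0004 -0.0012  0.0013] mm [-0.2 -0.6  0.7]
 turn frac [0.0011 0.0015 0.    ] dj -0.1  move after turn [-0.0004 -0.0012  0.0013]
```

View pics/o13.png

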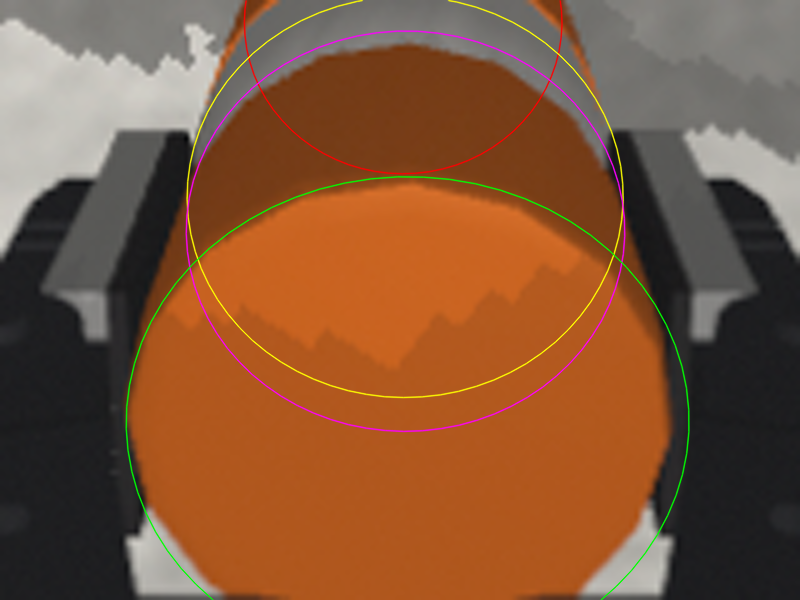

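```bash
python3 -m inch '[{"delta_pos":[-0.02,0,0],"delta_rot":[0,0,0],"claw":-1},{"delta_pos":[-0.06,0,0],"delta_rot":[0,0,0],"claw":-1},{"delta_pos":[-0.08,0,0],"delta_rot":[0,0,0],"claw":-1},{"delta_pos":[-0.08,0,0],"delta_rot":[0,0,0],"claw":-1},{"delta_pos":[-0.08,0,0],"delta_rot":[0,0,0],"claw":-1},{"delta_pos":[-0.06,0,0],"delta_rot":[0,0,0],"claw":-1},{"delta_pos":[-0.02,0,0],"delta_rot":[0,0,0],"claw":-1},{"delta_pos":[0,0,0],"delta_rot":[0,0,0],"claw":-1}]'
python3 - <<'E'
from plan import plan
plan(.6761,.0230,.26,34.6)
E
```

```text
clock: 12.48
position: [0.3604, 0.2676, 0.2625]
tool_rot: [-0.143, 1.565, 0.462]
ft_force: [0.4, 0.8, -1.6]
width: 0.0418
t 12.48 pos [0.3604 0.2676 0.2625] jaw 34.7 q6 1.460 w 0.0418 F [ 0.4  0.8 -1.6]
 move frac (no turn yet) [ 0.0069 -0.7614  0.2409] mm [   3.4 -380.7  120.5]
 turn frac [0.0011 0.0051 0.0007] dj -0.1  move after turn [ 0.005  -0.7611  0.2419]
```

```bash
python3 -m inch '[{"delta_pos":[0,-0.05,0.016],"delta_rot":[0,0,0],"claw":-1},{"delta_pos":[0,-0.075,0.0237],"delta_rot":[0,0,0],"claw":-1},{"delta_pos":[0,-0.075,0.0237],"delta_rot":[0,0,0],"claw":-1},{"delta_pos":[0,-0.075,0.0237],"delta_rot":[0,0,0],"claw":-1},{"delta_pos":[0,-0.075,0.0237],"delta_rot":[0,0,0],"claw":-1},{"delta_pos":[0,-0.075,0.0237],"delta_rot":[0,0,0],"claw":-1},{"delta_pos":[0,-0.075,0.0237],"delta_rot":[0,0,0],"claw":-1},{"delta_pos":[0,-0.075,0.0237],"delta_rot":[0,0,0],"claw":-1},{"delta_pos":[0,-0.075,0.0237],"delta_rot":[0,0,0],"claw":-1},{"delta_pos":[0,-0.075,0.0237],"delta_rot":[0,0,0],"claw":-1}]'
python3 -m inch '[{"delta_pos":[0.005,-0.036,0.012],"delta_rot":[0,0.003,0],"claw":-1},{"delta_pos":[0,0,0],"delta_rot":[0,0,0],"claw":-1},{"delta_pos":[0,0,0],"delta_rot":[0,0,0],"claw":-1},{"delta_pos":[0,0,0],"delta_rot":[0,0,0],"claw":-1}]'
python3 - <<'E'
from cap import *
from plan import plan
plan(.6761,.0230,.135,34.6); snap('w14')
plan(.6761,.0230,.135,34.6)
E
```

```text
clock: 13.32
position: [0.6587, 0.0326, 0.2554]
tool_rot: [2.486, 1.564, 3.091]
ft_force: [0.8, 0.7, 0.0]
width: 0.0422
clock: 13.65
position: [0.6728, 0.023, 0.2541]
tool_rot: [2.672, 1.563, -3.006]
ft_force: [0.8, 0.5, -1.0]
width: 0.0416
t 13.65 pos [0.6728 0.023  0.2541] jaw 34.7 q6 0.905 w 0.0416 F [ 0.8  0.5 -1. ]
 move frac (no turn yet) [ 0.2382 -0.0047  0.0071] mm [119.1  -2.3   3.5]
 turn frac [ 0.0012 -0.0069 -0.0035] dj -0.1  move after turn [ 0.2383 -0.0038  0.0054]
t 13.70 pos [0.6729 0.0234 0.255 ] jaw 34.7 q6 0.905 w 0.0419 F [ 0.5  0.4 -0.8]
 move frac (no turn yet) [ 0.24   -0.005   0.0062] mm [120.   -2.5   3.1]
 turn frac [ 0.0018 -0.0059 -0.0026] dj -0.1  move after turn [ 0.24   -0.0043  0.0047]
```

View pics/w14.png

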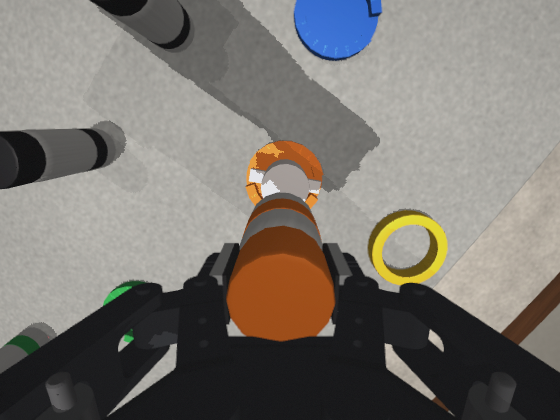

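```bash
python3 -m inch '[{"delta_pos":[0.01,-0.0045,0.005],"delta_rot":[0.001,-0.006,-0.003],"claw":-1},{"delta_pos":[0.06,0,0],"delta_rot":[0,0,0],"claw":-1},{"delta_pos":[0.07,0,0],"delta_rot":[0,0,0],"claw":-1},{"delta_pos":[0.06,0,0],"delta_rot":[0,0,0],"claw":-1},{"delta_pos":[0.03,0,0],"delta_rot":[0,0,0],"claw":-1},{"delta_pos":[0.01,0,0],"delta_rot":[0,0,0],"claw":-1},{"delta_pos":[0,0,0],"delta_rot":[0,0,0],"claw":-1},{"delta_pos":[0,0,0],"delta_rot":[0,0,0],"claw":-1},{"delta_pos":[0,0,0],"delta_rot":[0,0,0],"claw":-1}]'
python3 - <<'E'
from cap import *; from ov import *
from plan import plan
im,c=snap('w15')
plan(.6761,.0230,.121,34.6)
o=sensors.observe()['position']
can_ov(im,c,o[0],o[1],o[2]-.06,'short','/tmp/a.png',s=3,w=260,h=200,uv=(280,240))
x=cv2.imread('/tmp/a.png'); off=(150,140)
draw(x,c,circ(.6761,.0230,.061,.028),(255,255,255),off,3); cv2.imwrite('pics/o15.png',x)
t=eyes.get_image('top')[:,:,::-1];s=eyes.get_image('scene')[:,:,::-1]
cv2.imwrite('pics/s15.png',np.hstack([crop(t,278,140,80,100,5)[0],crop(s,224,250,80,100,5)[0]]))
E
```

```text
clock: 14.45
position: [0.6801, 0.0223, 0.1391]
tool_rot: [-0.732, 1.562, -0.127]
ft_force: [-0.1, -0.2, -0.6]
width: 0.042
t 14.50 pos [0.6802 0.0222 0.1393] jaw 34.6 q6 0.904 w 0.0412 F [-0.1 -0.2 -0.8]
 move frac (no turn yet) [ 0.0365  0.0062 -0.0062] mm [18.2  3.1 -3.1]
 turn frac [0.0004 0.0062 0.0055] dj -0.0  move after turn [ 0.0366  0.006  -0.0059]
```

View pics/o15.png

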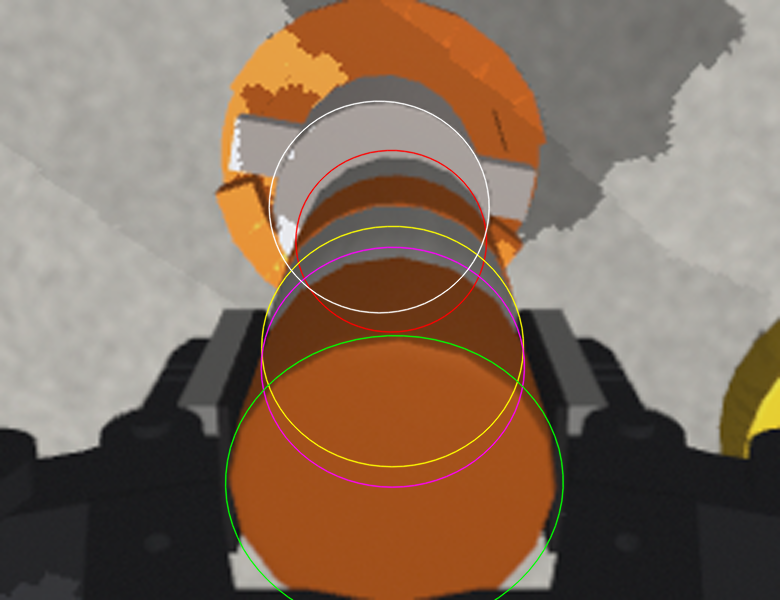

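View pics/s15.png

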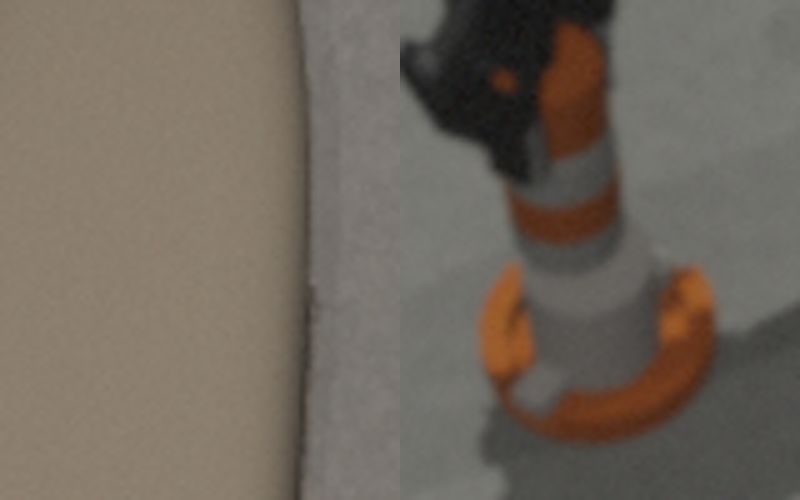

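```bash
python3 -m inch '[{"delta_pos":[0.01,0.004,-0.004],"delta_rot":[0,0,0],"claw":-1},{"delta_pos":[0,0,0],"delta_rot":[0,0,0],"claw":-1},{"delta_pos":[0,0,0],"delta_rot":[0,0,0],"claw":-1},{"delta_pos":[0,0,0],"delta_rot":[0,0,0],"claw":-1},{"delta_pos":[0,0,0],"delta_rot":[0,0,0],"claw":-1},{"delta_pos":[0,0,0],"delta_rot":[0,0,0],"claw":-1}]'
python3 - <<'E'
from plan import plan
plan(.6761,.0230,.121,34.6)
E
```

```text
clock: 15.1
position: [0.6759, 0.0226, 0.1318]
tool_rot: [-0.78, 1.566, -0.176]
ft_force: [-0.5, 0.3, -0.3]
width: 0.0419
t 15.10 pos [0.6759 0.0226 0.1318] jaw 34.6 q6 0.905 w 0.0419 F [-0.5  0.3 -0.3]
 move frac (no turn yet) [0.0216 0.0006 0.0007] mm [10.8  0.3  0.3]
 turn frac [0.0001 0.0031 0.003 ] dj -0.0  move after turn [0.0216 0.0005 0.0008]
```

```bash
python3 -m inch '[{"delta_pos":[0.006,0.0005,0.0005],"delta_rot":[0,0.002,0.002],"claw":-1},{"delta_pos":[0.006,0,0],"delta_rot":[0,0,0],"claw":-1},{"delta_pos":[0.004,0,0],"delta_rot":[0,0,0],"claw":-1},{"delta_pos":[0.002,0,0],"delta_rot":[0,0,0],"claw":-1},{"delta_pos":[0,0,0],"delta_rot":[0,0,0],"claw":-1},{"delta_pos":[0,0,0],"delta_rot":[0,0,0],"claw":-1}]'
python3 - <<'E'
from cap import *
from plan import plan
plan(.6761,.0230,.121,34.6)
s=eyes.get_image('scene')[:,:,::-1];im,c=snap('w16')
cv2.imwrite('pics/s16.png',np.hstack([crop(im,280,240,100,100,4)[0],crop(s,224,250,100,100,4)[0]]))
E
```

```text
clock: 15.6
position: [0.6758, 0.023, 0.1226]
tool_rot: [-0.801, 1.57, -0.197]
ft_force: [0.2, 0.2, -1.9]
width: 0.0416
t 15.60 pos [0.6758 0.023  0.1226] jaw 34.6 q6 0.905 w 0.0416 F [ 0.2  0.2 -1.9]
 move frac (no turn yet) [ 0.0031 -0.0003  0.0004] mm [ 1.6 -0.1  0.2]
 turn frac [0.0001 0.0007 0.0008] dj -0.0  move after turn [ 0.0031 -0.0003  0.0004]
```

View pics/s16.png

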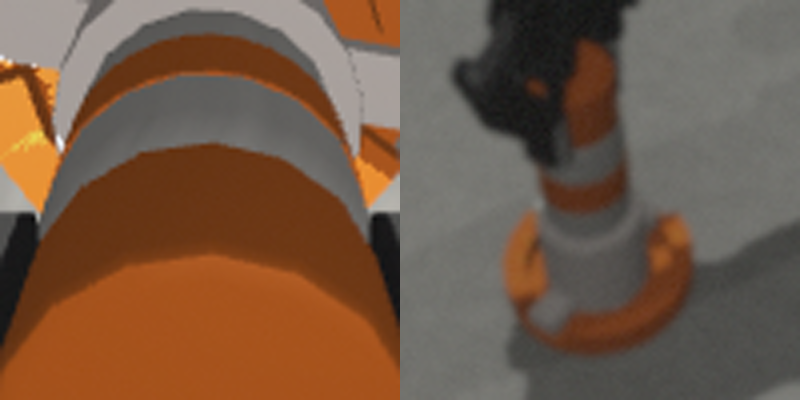

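```bash
python3 -m inch '[{"delta_pos":[0.0015,0,0],"delta_rot":[0,0,0],"claw":-1},{"delta_pos":[0.0015,0,0],"delta_rot":[0,0,0],"claw":-1},{"delta_pos":[0,0,0],"delta_rot":[0,0,0],"claw":-1},{"delta_pos":[0,0,0],"delta_rot":[0,0,0],"claw":-1}]'
```

```text
clock: 16.03
position: [0.6759, 0.0229, 0.1213]
tool_rot: [-0.8, 1.569, -0.196]
ft_force: [-0.2, 0.1, -1.2]
width: 0.042
```

```bash
python3 -m inch '[{"delta_pos":[0.001,0,0],"delta_rot":[0,0,0],"claw":-1},{"delta_pos":[0,0,0],"delta_rot":[0,0,0],"claw":-1},{"delta_pos":[0,0,0],"delta_rot":[0,0,0],"claw":-1}]'; python3 -m inch '[{"delta_pos":[0.001,0,0],"delta_rot":[0,0,0],"claw":-1},{"delta_pos":[0,0,0],"delta_rot":[0,0,0],"claw":-1},{"delta_pos":[0,0,0],"delta_rot":[0,0,0],"claw":-1}]'
```

```text
clock: 16.28
position: [0.676, 0.023, 0.1209]
tool_rot: [-0.775, 1.569, -0.171]
ft_force: [-0.0, 0.3, -0.4]
width: 0.0418
clock: 16.53
position: [0.6761, 0.0229, 0.1208]
tool_rot: [-0.813, 1.569, -0.209]
ft_force: [-1.3, 0.4, 2.5]
width: 0.0418
```

```bash
python3 -m inch '[{"delta_pos":[0,0,0],"delta_rot":[0,0,0],"claw":0.1},{"delta_pos":[0,0,0],"delta_rot":[0,0,0],"claw":0.3},{"delta_pos":[0,0,0],"delta_rot":[0,0,0],"claw":0.6},{"delta_pos":[0,0,0],"delta_rot":[0,0,0],"claw":1},{"delta_pos":[0,0,0],"delta_rot":[0,0,0],"claw":1},{"delta_pos":[0,0,0],"delta_rot":[0,0,0],"claw":1},{"delta_pos":[0,0,0],"delta_rot":[0,0,0],"claw":1},{"delta_pos":[-0.02,0,0],"delta_rot":[0,0,0],"claw":1},{"delta_pos":[-0.05,0,0],"delta_rot":[0,0,0],"claw":1},{"delta_pos":[-0.08,0,0],"delta_rot":[0,0,0],"claw":1}]'
python3 -m inch '[{"delta_pos":[-0.08,0,0],"delta_rot":[0,0,0],"claw":1},{"delta_pos":[-0.05,0,0],"delta_rot":[0,0,0],"claw":1},{"delta_pos":[-0.02,0,0],"delta_rot":[0,0,0],"claw":1},{"delta_pos":[0,0,0],"delta_rot":[0,0,0],"claw":1},{"delta_pos":[0,0,0],"delta_rot":[0,0,0],"claw":1}]'
python3 - <<'E'
from cap import *; from ov import *
from plan import plan
im,c=snap('w17')
plan(.48,.435,.3,34.6)
can_ov(im,c,.6761,.023,.061,'short','/tmp/a.png',s=3,w=260,h=200,uv=(280,240))
x=cv2.imread('/tmp/a.png'); off=(150,140)
draw(x,c,circ(.6761,.0230,.061,.028),(255,255,255),off,3); cv2.imwrite('pics/o17.png',x)
E
```

```text
clock: 17.37
position: [0.6724, 0.0232, 0.1917]
tool_rot: [2.497, 1.563, 3.101]
ft_force: [0.5, -0.9, -0.5]
width: 0.0854
clock: 17.78
position: [0.6757, 0.023, 0.2703]
tool_rot: [-0.768, 1.569, -0.164]
ft_force: [-0.3, 0.1, -0.0]
width: 0.0851
t 17.83 pos [0.6748 0.0231 0.2685] jaw 34.6 q6 0.905 w 0.0852 F [-0.3 -0.1 -0.6]
 move frac (no turn yet) [-0.0625  0.8995  0.1471] mm [-31.3 449.7  73.6]
 turn frac [ 0.0001 -0.0011 -0.0006] dj -0.0  move after turn [-0.0629  0.8994  0.1471]
```

View pics/o17.png

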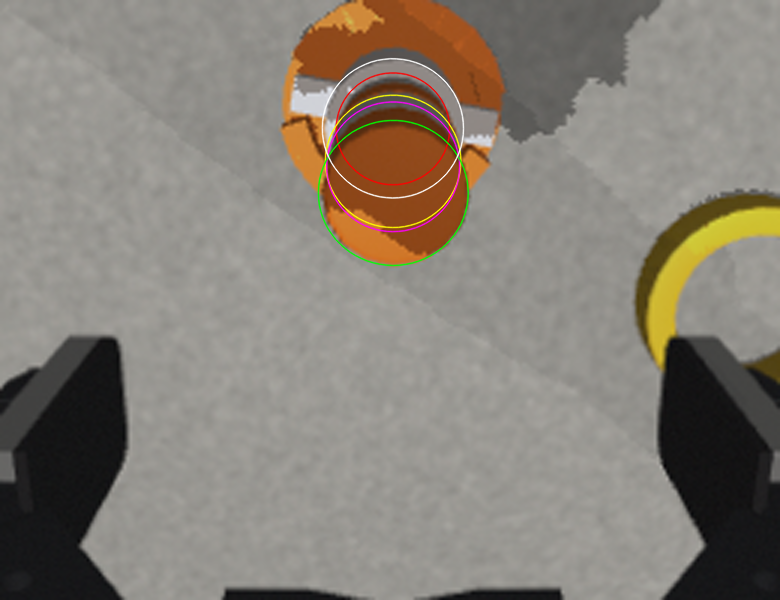

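```bash
python3 - <<'E'
from plan import plan
plan(.508,.441,.268,34.6)
E
```

```text
t 17.83 pos [0.6748 0.0231 0.2685] jaw 34.6 q6 0.905 w 0.0852 F [-0.3 -0.1 -0.6]
 move frac (no turn yet) [0.0014 0.8775 0.2001] mm [  0.7 438.7 100.1]
 turn frac [ 0.0001 -0.0011 -0.0006] dj -0.0  move after turn [0.0011 0.8775 0.2   ]
```

```bash
python3 -m inch '[{"delta_pos":[0,0.05,0.011],"delta_rot":[0,0,0],"claw":1},{"delta_pos":[0,0.078,0.018],"delta_rot":[0,0,0],"claw":1},{"delta_pos":[0,0.078,0.018],"delta_rot":[0,0,0],"claw":1},{"delta_pos":[0,0.078,0.018],"delta_rot":[0,0,0],"claw":1},{"delta_pos":[0,0.078,0.018],"delta_rot":[0,0,0],"claw":1},{"delta_pos":[0,0.078,0.018],"delta_rot":[0,0,0],"claw":1},{"delta_pos":[0,0.078,0.018],"delta_rot":[0,0,0],"claw":1},{"delta_pos":[0,0.078,0.018],"delta_rot":[0,0,0],"claw":1},{"delta_pos":[0,0.078,0.018],"delta_rot":[0,0,0],"claw":1},{"delta_pos":[0,0.078,0.018],"delta_rot":[0,0,0],"claw":1}]'
python3 -m inch '[{"delta_pos":[0,0.078,0.018],"delta_rot":[0,0,0],"claw":1},{"delta_pos":[0,0.047,0.009],"delta_rot":[0,0,0],"claw":1},{"delta_pos":[0,0,0],"delta_rot":[0,0,0],"claw":1},{"delta_pos":[0,0,0],"delta_rot":[0,0,0],"claw":1},{"delta_pos":[0,0,0],"delta_rot":[0,0,0],"claw":1}]'
python3 - <<'E'
from cap import *; from ov import *; from plan import plan
plan(.508,.441,.112,34.6)
im,c=snap('w18'); can_ov(im,c,.508,.441,0,'tall','pics/o18.png')
E
```

```text
clock: 18.67
position: [0.5309, 0.3824, 0.2665]
tool_rot: [-3.008, 1.566, -2.404]
ft_force: [0.2, -0.3, -0.9]
width: 0.085
clock: 19.08
position: [0.5083, 0.4396, 0.2675]
tool_rot: [-2.644, 1.567, -2.04]
ft_force: [-0.3, -0.4, 0.1]
width: 0.0859
t 19.08 pos [0.5083 0.4396 0.2675] jaw 34.6 q6 1.585 w 0.0859 F [-0.3 -0.4  0.1]
 move frac (no turn yet) [0.311  0.0031 0.0021] mm [155.5   1.5   1. ]
 turn frac [ 0.0001 -0.003   0.0017] dj -0.0  move after turn [0.311  0.0025 0.0011]
```

View pics/o18.png

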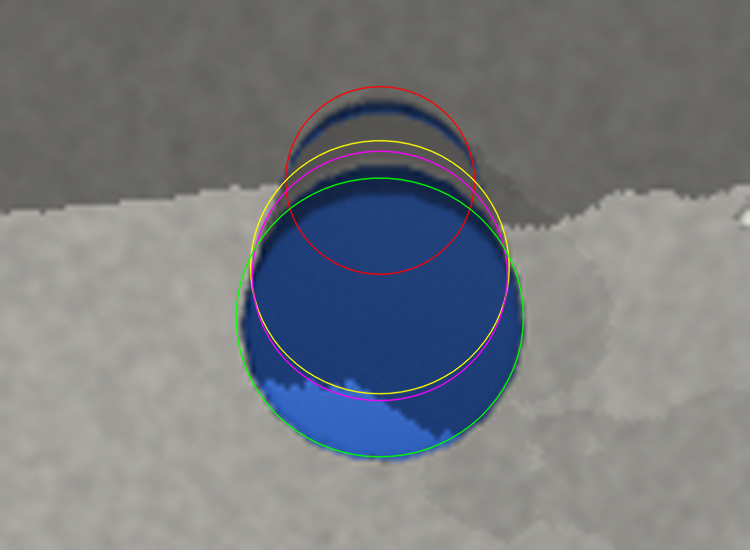

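View pics/w18.png

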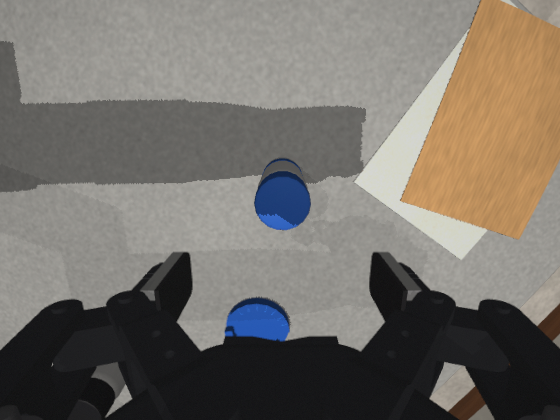

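```bash
python3 -m inch '[{"delta_pos":[0.06,0.0005,0.002],"delta_rot":[0,0,0],"claw":1},{"delta_pos":[0.08,0,0],"delta_rot":[0,0,0],"claw":1},{"delta_pos":[0.08,0,0],"delta_rot":[0,0,0],"claw":1},{"delta_pos":[0.05,0,0],"delta_rot":[0,0,0],"claw":1},{"delta_pos":[0.03,0,0],"delta_rot":[0,0,0],"claw":1},{"delta_pos":[0.011,0,0],"delta_rot":[0,0,0],"claw":1},{"delta_pos":[0,0,0],"delta_rot":[0,0,0],"claw":1},{"delta_pos":[0,0,0],"delta_rot":[0,0,0],"claw":1},{"delta_pos":[0,0,0],"delta_rot":[0,0,0],"claw":1},{"delta_pos":[0,0,0],"delta_rot":[0,0,0],"claw":1}]'
python3 - <<'E'
from cap import *; from plan import plan
plan(.509,.440,.112,34.6)
im,c=snap('w19')
E
```

```text
clock: 19.97
position: [0.5114, 0.4421, 0.1167]
tool_rot: [-0.204, 1.566, 0.399]
ft_force: [0.1, -0.7, 1.0]
width: 0.0854
t 19.97 pos [0.5114 0.4421 0.1167] jaw 34.6 q6 1.585 w 0.0854 F [ 0.1 -0.7  1. ]
 move frac (no turn yet) [ 0.0094 -0.0007 -0.0064] mm [ 4.7 -0.4 -3.2]
 turn frac [-0.0003  0.0047  0.001 ] dj 0.0  move after turn [ 0.0094 -0.0008 -0.0063]
```

View pics/w19.png

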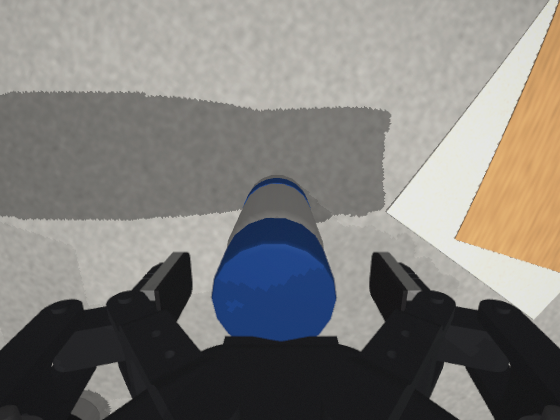

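```bash
python3 -m inch '[{"delta_pos":[0.006,-0.001,-0.005],"delta_rot":[0,0.002,0],"claw":1},{"delta_pos":[0,0,0],"delta_rot":[0,0,0],"claw":1},{"delta_pos":[0,0,0],"delta_rot":[0,0,0],"claw":1},{"delta_pos":[0,0,0],"delta_rot":[0,0,0],"claw":1}]'
python3 - <<'E'
from plan import plan
plan(.509,.440,.112,34.6)
E
```

```text
clock: 20.35
position: [0.508, 0.4396, 0.1114]
tool_rot: [-2.386, 1.569, -1.782]
ft_force: [0.1, 0.3, -0.5]
width: 0.0851
t 20.35 pos [0.508  0.4396 0.1114] jaw 34.6 q6 1.584 w 0.0851 F [ 0.1  0.3 -0.5]
 move frac (no turn yet) [-0.0011 -0.0005  0.0021] mm [-0.6 -0.2  1. ]
 turn frac [ 0.0003 -0.0011  0.001 ] dj -0.0  move after turn [-0.0011 -0.0005  0.0021]
```

```bash
python3 -m inch '[{"delta_pos":[0,0,0.002],"delta_rot":[0,-0.001,0.001],"claw":1},{"delta_pos":[0,0,0],"delta_rot":[0,0,0],"claw":-1},{"delta_pos":[0,0,0],"delta_rot":[0,0,0],"claw":-1},{"delta_pos":[0,0,0],"delta_rot":[0,0,0],"claw":-1},{"delta_pos":[0,0,0],"delta_rot":[0,0,0],"claw":-1},{"delta_pos":[0,0,0],"delta_rot":[0,0,0],"claw":-1},{"delta_pos":[0,0,0],"delta_rot":[0,0,0],"claw":-1},{"delta_pos":[0,0,0],"delta_rot":[0,0,0],"claw":-1},{"delta_pos":[0,0,0],"delta_rot":[0,0,0],"claw":-1}]'
python3 - <<'E'
from plan import plan
plan(.509,.440,.112,34.6)
E
python3 -m inch '[{"delta_pos":[-0.02,0,0],"delta_rot":[0,0,0],"claw":-1},{"delta_pos":[-0.06,0,0],"delta_rot":[0,0,0],"claw":-1},{"delta_pos":[-0.08,0,0],"delta_rot":[0,0,0],"claw":-1},{"delta_pos":[-0.08,0,0],"delta_rot":[0,0,0],"claw":-1},{"delta_pos":[-0.06,0,0],"delta_rot":[0,0,0],"claw":-1},{"delta_pos":[-0.02,0,0],"delta_rot":[0,0,0],"claw":-1},{"delta_pos":[0,0,0],"delta_rot":[0,0,0],"claw":-1}]'
python3 - <<'E'
from plan import plan
plan(.61,.2215,.272,34.6)
E
```

```text
clock: 21.1
position: [0.5093, 0.4404, 0.1118]
tool_rot: [0.028, 1.57, 0.632]
ft_force: [0.9, 0.6, 2.1]
width: 0.0488
t 21.10 pos [0.5093 0.4404 0.1118] jaw 34.6 q6 1.584 w 0.0488 F [0.9 0.6 2.1]
 move frac (no turn yet) [-0.0003 -0.0003 -0.0011] mm [-0.2 -0.2 -0.5]
 turn frac [ 0.0001  0.001  -0.    ] dj -0.0  move after turn [-0.0003 -0.0003 -0.0011]
clock: 21.68
position: [0.5103, 0.4411, 0.2751]
tool_rot: [0.012, 1.565, 0.616]
ft_force: [1.2, 0.5, -3.8]
width: 0.0484
t 21.68 pos [0.5103 0.4411 0.2751] jaw 34.6 q6 1.584 w 0.0484 F [ 1.2  0.5 -3.8]
 move frac (no turn yet) [ 0.0056 -0.4748 -0.0853] mm [   2.8 -237.4  -42.7]
 turn frac [ 0.0002  0.0057 -0.0001] dj -0.0  move after turn [ 0.0061 -0.4748 -0.0852]
```

```bash
python3 -m inch '[{"delta_pos":[0,-0.05,-0.009],"delta_rot":[0,0.003,0],"claw":-1},{"delta_pos":[0,-0.07,-0.013],"delta_rot":[0,0,0],"claw":-1},{"delta_pos":[0,-0.075,-0.014],"delta_rot":[0,0,0],"claw":-1},{"delta_pos":[0,-0.075,-0.014],"delta_rot":[0,0,0],"claw":-1},{"delta_pos":[0,-0.075,-0.014],"delta_rot":[0,0,0],"claw":-1},{"delta_pos":[0,-0.075,-0.014],"delta_rot":[0,0,0],"claw":-1},{"delta_pos":[0,-0.05,-0.007],"delta_rot":[0,0,0],"claw":-1},{"delta_pos":[0,0,0],"delta_rot":[0,0,0],"claw":-1},{"delta_pos":[0,0,0],"delta_rot":[0,0,0],"claw":-1},{"delta_pos":[0,0,0],"delta_rot":[0,0,0],"claw":-1}]'
python3 - <<'E'
from cap import *; from plan import plan; from ov import *
plan(.614,.2197,.272,34.6)
im,c=snap('w20')
holder_ov(im,c,.614,.2197,None,'pics/o20.png',s=3,w=260,h=200,uv=(280,220))
im,c=load('w14')
holder_ov(im,c,.614,.2197,None,'pics/o20b.png',s=4,uv=(335,50))
E
```

```text
clock: 22.52
position: [0.6058, 0.2223, 0.2684]
tool_rot: [2.841, 1.562, -2.838]
ft_force: [-0.9, 0.1, -2.7]
width: 0.0493
t 22.52 pos [0.6058 0.2223 0.2684] jaw 34.6 q6 1.219 w 0.0493 F [-0.9  0.1 -2.7]
 move frac (no turn yet) [-0.0073 -0.0136  0.0104] mm [-3.6 -6.8  5.2]
 turn frac [-0.0002 -0.0077 -0.0024] dj 0.0  move after turn [-0.0071 -0.0136  0.0105]
```

View pics/o20.png

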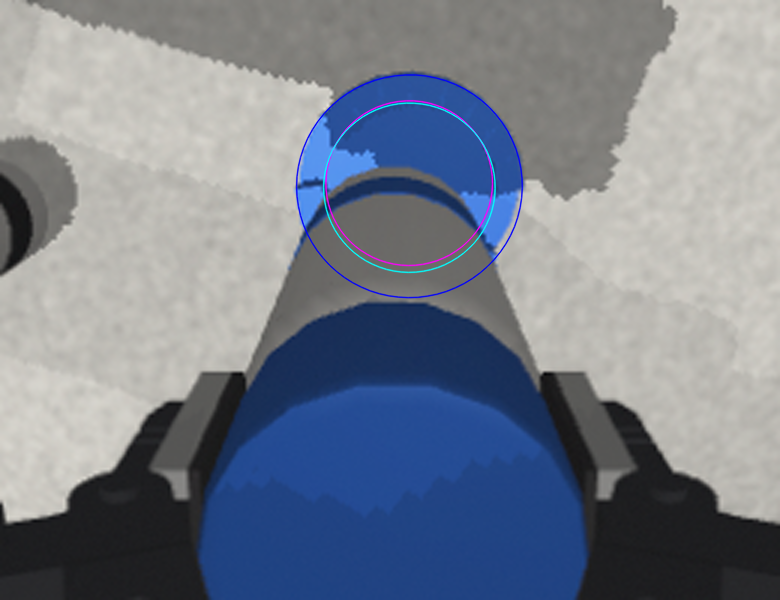

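View pics/o20b.png

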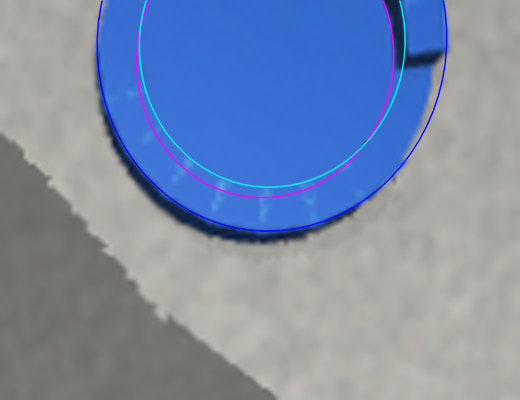

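```bash
python3 -m inch '[{"delta_pos":[0,-0.0136,0.0095],"delta_rot":[0,-0.003,-0.001],"claw":-1},{"delta_pos":[0.05,0,0],"delta_rot":[0,0,0],"claw":-1},{"delta_pos":[0.075,0,0],"delta_rot":[0,0,0],"claw":-1},{"delta_pos":[0.075,0,0],"delta_rot":[0,0,0],"claw":-1},{"delta_pos":[0.05,0,0],"delta_rot":[0,0,0],"claw":-1},{"delta_pos":[0.015,0,0],"delta_rot":[0,0,0],"claw":-1},{"delta_pos":[0,0,0],"delta_rot":[0,0,0],"claw":-1},{"delta_pos":[0,0,0],"delta_rot":[0,0,0],"claw":-1},{"delta_pos":[0,0,0],"delta_rot":[0,0,0],"claw":-1},{"delta_pos":[0,0,0],"delta_rot":[0,0,0],"claw":-1}]'
python3 - <<'E'
from plan import plan
plan(.614,.2197,.118,34.6)
E
```

```text
clock: 23.4
position: [0.6176, 0.2203, 0.1421]
tool_rot: [-0.528, 1.565, 0.077]
ft_force: [-0.1, -1.1, -2.7]
width: 0.0493
t 23.40 pos [0.6176 0.2203 0.1421] jaw 34.6 q6 1.211 w 0.0493 F [-0.1 -1.1 -2.7]
 move frac (no turn yet) [ 0.0481  0.0032 -0.0068] mm [24.1  1.6 -3.4]
 turn frac [0.0004 0.0049 0.0029] dj -0.0  move after turn [ 0.0482  0.003  -0.0066]
```

```bash
python3 -m inch '[{"delta_pos":[0.01,0.002,-0.004],"delta_rot":[0,0.001,0.0005],"claw":-1},{"delta_pos":[0.01,0,0],"delta_rot":[0,0,0],"claw":-1},{"delta_pos":[0.008,0,0],"delta_rot":[0,0,0],"claw":-1},{"delta_pos":[0.004,0,0],"delta_rot":[0,0,0],"claw":-1},{"delta_pos":[0,0,0],"delta_rot":[0,0,0],"claw":-1},{"delta_pos":[0,0,0],"delta_rot":[0,0,0],"claw":-1},{"delta_pos":[0,0,0],"delta_rot":[0,0,0],"claw":-1}]'
python3 - <<'E'
from plan import plan
plan(.614,.2197,.118,34.6)
E
```

```text
clock: 23.98
position: [0.6132, 0.2193, 0.123]
tool_rot: [-2.668, 1.57, -2.064]
ft_force: [-0.6, 0.1, -3.2]
width: 0.0487
t 23.98 pos [0.6132 0.2193 0.123 ] jaw 34.6 q6 1.211 w 0.0487 F [-0.6  0.1 -3.2]
 move frac (no turn yet) [ 0.0101 -0.0002  0.0019] mm [ 5.  -0.1  0.9]
 turn frac [ 0.0001 -0.001   0.0005] dj -0.0  move after turn [ 0.0101 -0.0002  0.0019]
```

```bash
python3 -m inch '[{"delta_pos":[0.004,0,0.001],"delta_rot":[0,0,0],"claw":-1},{"delta_pos":[0.003,0,0],"delta_rot":[0,0,0],"claw":-1},{"delta_pos":[0.002,0,0],"delta_rot":[0,0,0],"claw":-1},{"delta_pos":[0,0,0],"delta_rot":[0,0,0],"claw":-1},{"delta_pos":[0,0,0],"delta_rot":[0,0,0],"claw":-1}]'; python3 -m inch '[{"delta_pos":[0.001,0,0],"delta_rot":[0,0,0],"claw":-1},{"delta_pos":[0,0,0],"delta_rot":[0,0,0],"claw":-1},{"delta_pos":[0,0,0],"delta_rot":[0,0,0],"claw":-1}]'
```

```text
clock: 24.4
position: [0.6134, 0.2195, 0.1184]
tool_rot: [-2.854, 1.569, -2.25]
ft_force: [-0.5, 0.4, -2.6]
width: 0.049
clock: 24.65
position: [0.6135, 0.2196, 0.1181]
tool_rot: [-2.693, 1.57, -2.089]
ft_force: [0.1, -0.3, -3.1]
width: 0.0492
```

```bash
python3 -m inch '[{"delta_pos":[0.001,0,0],"delta_rot":[0,0,0],"claw":-1},{"delta_pos":[0,0,0],"delta_rot":[0,0,0],"claw":-1},{"delta_pos":[0,0,0],"delta_rot":[0,0,0],"claw":-1}]'; python3 -m inch '[{"delta_pos":[0.001,0,0],"delta_rot":[0,0,0],"claw":-1},{"delta_pos":[0,0,0],"delta_rot":[0,0,0],"claw":-1},{"delta_pos":[0,0,0],"delta_rot":[0,0,0],"claw":-1}]'
```

```text
clock: 24.9
position: [0.6137, 0.2196, 0.1178]
tool_rot: [-2.366, 1.57, -1.762]
ft_force: [-1.0, 0.1, -2.0]
width: 0.0487
clock: 25.15
position: [0.6137, 0.2195, 0.1178]
tool_rot: [-2.082, 1.57, -1.478]
ft_force: [-1.8, -0.7, 3.7]
width: 0.0486
```

Contact. Releasing.

```bash
python3 -m inch '[{"delta_pos":[0,0,0],"delta_rot":[0,0,0],"claw":0.2},{"delta_pos":[0,0,0],"delta_rot":[0,0,0],"claw":0.4},{"delta_pos":[0,0,0],"delta_rot":[0,0,0],"claw":0.7},{"delta_pos":[0,0,0],"delta_rot":[0,0,0],"claw":1},{"delta_pos":[0,0,0],"delta_rot":[0,0,0],"claw":1},{"delta_pos":[0,0,0],"delta_rot":[0,0,0],"claw":1},{"delta_pos":[0,0,0],"delta_rot":[0,0,0],"claw":1},{"delta_pos":[-0.02,0,0],"delta_rot":[0,0,0],"claw":1},{"delta_pos":[-0.05,0,0],"delta_rot":[0,0,0],"claw":1},{"delta_pos":[-0.08,0,0],"delta_rot":[0,0,0],"claw":1}]'
python3 -m inch '[{"delta_pos":[-0.08,0,0],"delta_rot":[0,0,0],"claw":1},{"delta_pos":[-0.06,0,0],"delta_rot":[0,0,0],"claw":1},{"delta_pos":[-0.02,0,0],"delta_rot":[0,0,0],"claw":1},{"delta_pos":[0,0,0],"delta_rot":[0,0,0],"claw":1},{"delta_pos":[0,0,0],"delta_rot":[0,0,0],"claw":1}]'
python3 - <<'E'
from cap import *; from ov import *
from plan import plan
im,c=snap('w21')
plan(.490,-.432,.27,34.6)
can_ov(im,c,.614,.2197,.006,'tall','/tmp/a.png',s=4,w=160,h=140)
x=cv2.imread('/tmp/a.png'); cv2.imwrite('pics/o21.png',x)
E
```

```text
clock: 25.98
position: [0.6102, 0.2187, 0.1886]
tool_rot: [2.864, 1.561, -2.815]
ft_force: [0.4, 0.5, -0.8]
width: 0.0854
clock: 26.4
position: [0.6138, 0.2198, 0.2725]
tool_rot: [-1.439, 1.57, -0.835]
ft_force: [-0.6, -0.7, -0.5]
width: 0.0851
t 26.45 pos [0.6128 0.2195 0.2706] jaw 34.6 q6 1.212 w 0.0857 F [ 0.2 -0.  -0.5]
 move frac (no turn yet) [ 0.0039 -0.933  -0.9422] mm [   2.  -466.5 -471.1]
 turn frac [ 0.0001 -0.003  -0.0003] dj -0.0  move after turn [ 0.0013 -0.9331 -0.9421]
```

View pics/o21.png

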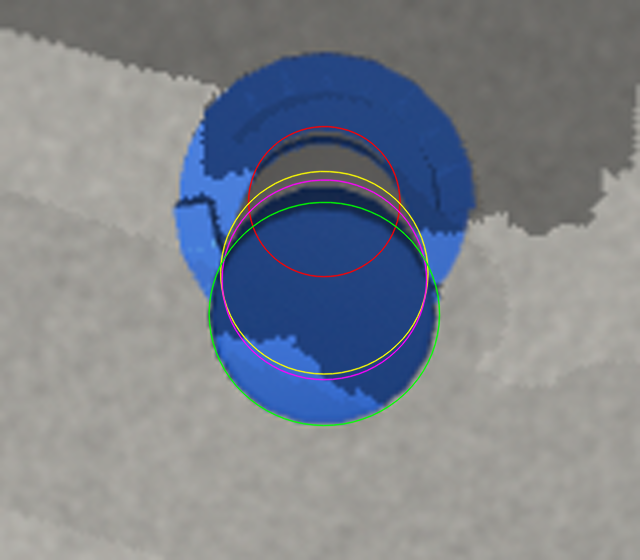

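```bash
python3 -m inch '[{"delta_pos":[0,-0.055,-0.0555],"delta_rot":[0,0,0],"claw":1},{"delta_pos":[0,-0.055,-0.0555],"delta_rot":[0,0,0],"claw":1},{"delta_pos":[0,-0.055,-0.0555],"delta_rot":[0,0,0],"claw":1},{"delta_pos":[0,-0.055,-0.0555],"delta_rot":[0,0,0],"claw":1},{"delta_pos":[0,-0.055,-0.0555],"delta_rot":[0,0,0],"claw":1},{"delta_pos":[0,-0.055,-0.0555],"delta_rot":[0,0,0],"claw":1},{"delta_pos":[0,-0.055,-0.0555],"delta_rot":[0,0,0],"claw":1},{"delta_pos":[0,-0.055,-0.0555],"delta_rot":[0,0,0],"claw":1},{"delta_pos":[0,-0.055,-0.0555],"delta_rot":[0,0,0],"claw":1},{"delta_pos":[0,-0.055,-0.0555],"delta_rot":[0,0,0],"claw":1}]'
python3 -m inch '[{"delta_pos":[0,-0.055,-0.0555],"delta_rot":[0,0,0],"claw":1},{"delta_pos":[0,-0.055,-0.0555],"delta_rot":[0,0,0],"claw":1},{"delta_pos":[0,-0.055,-0.0555],"delta_rot":[0,0,0],"claw":1},{"delta_pos":[0,-0.055,-0.0555],"delta_rot":[0,0,0],"claw":1},{"delta_pos":[0,-0.055,-0.0555],"delta_rot":[0,0,0],"claw":1},{"delta_pos":[0,-0.055,-0.0555],"delta_rot":[0,0,0],"claw":1},{"delta_pos":[0,-0.053,-0.054],"delta_rot":[0,0,0],"claw":1},{"delta_pos":[0,0,0],"delta_rot":[0,0,0],"claw":1},{"delta_pos":[0,0,0],"delta_rot":[0,0,0],"claw":1},{"delta_pos":[0,0,0],"delta_rot":[0,0,0],"claw":1}]'
python3 - <<'E'
from cap import *; from ov import *; from plan import plan
plan(.490,-.434,.112,34.6)
im,c=snap('w22'); can_ov(im,c,.490,-.434,0,'tall','pics/o22.png')
E
```

```text
clock: 27.28
position: [0.5391, -0.1653, 0.2694]
tool_rot: [2.327, 1.565, 2.931]
ft_force: [1.1, -0.3, -0.2]
width: 0.0853
clock: 28.12
position: [0.4899, -0.4306, 0.2701]
tool_rot: [1.843, 1.566, 2.446]
ft_force: [0.3, 0.2, -0.8]
width: 0.0851
t 28.12 pos [ 0.4899 -0.4306  0.2701] jaw 34.6 q6 0.147 w 0.0851 F [ 0.3  0.2 -0.8]
 move frac (no turn yet) [ 0.3162 -0.0072 -0.0033] mm [158.1  -3.6  -1.6]
 turn frac [-0.0003 -0.0012 -0.0044] dj 0.0  move after turn [ 0.3162 -0.0058 -0.0037]
```

View pics/o22.png

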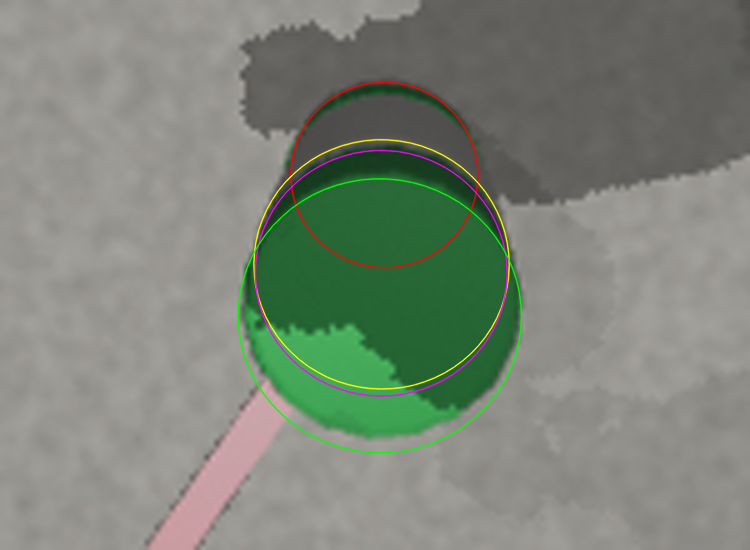

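View pics/w22.png

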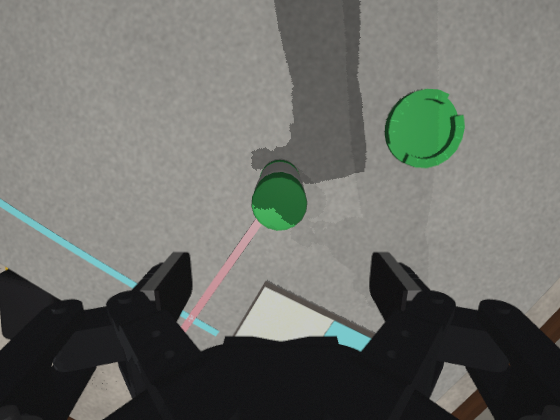

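```bash
python3 - <<'E'
from cap import *; from ov import *; from plan import plan
plan(.4893,-.4323,.112,34.6)
im,c=load('w22'); can_ov(im,c,.4893,-.4323,0,'tall','/tmp/a.png',s=5,w=80,h=110)
holder_ov(im,c,.610,-.270,None,'/tmp/b.png',s=5,w=80,h=110,uv=(424,128))
cv2.imwrite('pics/o23.png',np.hstack([cv2.imread('/tmp/a.png'),cv2.imread('/tmp/b.png')]))
E
```

```text
t 28.17 pos [ 0.4903 -0.4301  0.2708] jaw 34.6 q6 0.147 w 0.0854 F [-0.2 -0.  -1. ]
 move frac (no turn yet) [ 0.3176 -0.0036 -0.0038] mm [158.8  -1.8  -1.9]
 turn frac [ 0.0007 -0.0012 -0.0034] dj -0.0  move after turn [ 0.3176 -0.0025 -0.0042]
```

View pics/o23.png

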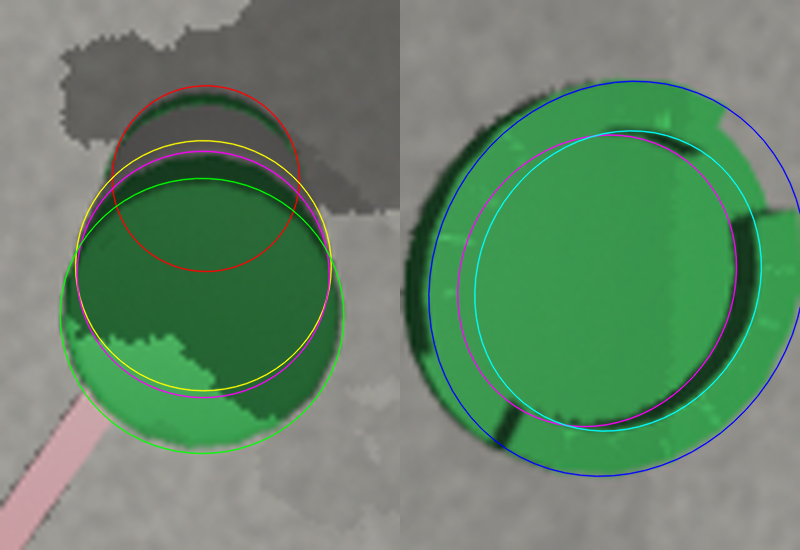

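```bash
python3 -m inch '[{"delta_pos":[0.06,-0.0015,-0.0035],"delta_rot":[0,0,-0.001],"claw":1},{"delta_pos":[0.08,0,0],"delta_rot":[0,0,0],"claw":1},{"delta_pos":[0.08,0,0],"delta_rot":[0,0,0],"claw":1},{"delta_pos":[0.05,0,0],"delta_rot":[0,0,0],"claw":1},{"delta_pos":[0.03,0,0],"delta_rot":[0,0,0],"claw":1},{"delta_pos":[0.015,0,0],"delta_rot":[0,0,0],"claw":1},{"delta_pos":[0,0,0],"delta_rot":[0,0,0],"claw":1},{"delta_pos":[0,0,0],"delta_rot":[0,0,0],"claw":1},{"delta_pos":[0,0,0],"delta_rot":[0,0,0],"claw":1},{"delta_pos":[0,0,0],"delta_rot":[0,0,0],"claw":1}]'
python3 - <<'E'
from plan import plan
plan(.489,-.4318,.112,34.6)
E
```

```text
clock: 29.0
position: [0.4911, -0.4345, 0.1175]
tool_rot: [-1.661, 1.565, -1.057]
ft_force: [0.8, 0.8, -0.6]
width: 0.0854
t 29.00 pos [ 0.4911 -0.4345  0.1175] jaw 34.6 q6 0.144 w 0.0854 F [ 0.8  0.8 -0.6]
 move frac (no turn yet) [ 0.0109  0.0069 -0.0003] mm [ 5.5  3.5 -0.2]
 turn frac [ 0.0005 -0.0005  0.0051] dj -0.0  move after turn [ 0.011   0.0069 -0.0003]
```

```bash
python3 -m inch '[{"delta_pos":[0.007,0.004,0],"delta_rot":[0,0,0.002],"claw":1},{"delta_pos":[0,0,0],"delta_rot":[0,0,0],"claw":1},{"delta_pos":[0,0,0],"delta_rot":[0,0,0],"claw":1},{"delta_pos":[0,0,0],"delta_rot":[0,0,0],"claw":1},{"delta_pos":[0,0,0],"delta_rot":[0,0,0],"claw":1}]'
python3 - <<'E'
from cap import *
from plan import plan
plan(.489,-.4318,.112,34.6); snap('w24')
E
```

```text
clock: 29.42
position: [0.4887, -0.4321, 0.1119]
tool_rot: [2.841, 1.57, -2.838]
ft_force: [-0.2, 0.2, 0.4]
width: 0.0855
t 29.42 pos [ 0.4887 -0.4321  0.1119] jaw 34.6 q6 0.144 w 0.0855 F [-0.2  0.2  0.4]
 move frac (no turn yet) [-0.0002  0.0002  0.0009] mm [-0.1  0.1  0.4]
 turn frac [-0.     -0.001  -0.0003] dj 0.0  move after turn [-0.0002  0.0002  0.0009]
```

View pics/w24.png

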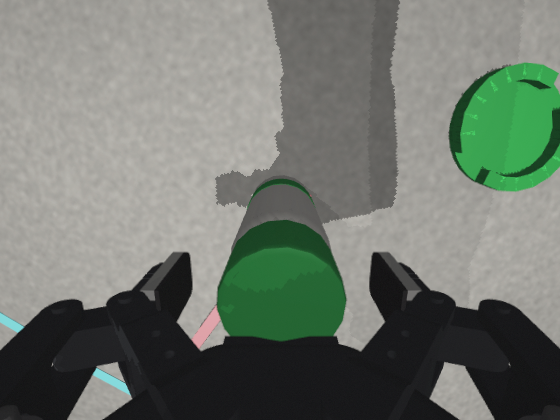

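Centred between the jaws (cap 218–346). Closing and lifting.

```bash
python3 -m inch '[{"delta_pos":[0,0,0.001],"delta_rot":[0,0,0],"claw":-1},{"delta_pos":[0,0,0],"delta_rot":[0,0,0],"claw":-1},{"delta_pos":[0,0,0],"delta_rot":[0,0,0],"claw":-1},{"delta_pos":[0,0,0],"delta_rot":[0,0,0],"claw":-1},{"delta_pos":[0,0,0],"delta_rot":[0,0,0],"claw":-1},{"delta_pos":[0,0,0],"delta_rot":[0,0,0],"claw":-1},{"delta_pos":[0,0,0],"delta_rot":[0,0,0],"claw":-1},{"delta_pos":[0,0,0],"delta_rot":[0,0,0],"claw":-1}]'
python3 -m inch '[{"delta_pos":[-0.02,0,0],"delta_rot":[0,0,0],"claw":-1},{"delta_pos":[-0.06,0,0],"delta_rot":[0,0,0],"claw":-1},{"delta_pos":[-0.08,0,0],"delta_rot":[0,0,0],"claw":-1},{"delta_pos":[-0.08,0,0],"delta_rot":[0,0,0],"claw":-1},{"delta_pos":[-0.06,0,0],"delta_rot":[0,0,0],"claw":-1},{"delta_pos":[-0.02,0,0],"delta_rot":[0,0,0],"claw":-1},{"delta_pos":[0,0,0],"delta_rot":[0,0,0],"claw":-1}]'
python3 - <<'E'
from plan import plan
plan(.6098,-.270,.272,34.6)
E
```

```text
clock: 30.13
position: [0.4893, -0.432, 0.1121]
tool_rot: [-2.969, 1.57, -2.365]
ft_force: [0.4, -0.6, 3.5]
width: 0.0489
clock: 30.72
position: [0.4906, -0.4329, 0.2754]
tool_rot: [-1.569, 1.565, -0.965]
ft_force: [-0.1, 0.7, -3.0]
width: 0.0491
t 30.72 pos [ 0.4906 -0.4329  0.2754] jaw 34.6 q6 0.145 w 0.0491 F [-0.1  0.7 -3. ]
 move frac (no turn yet) [0.0061 0.1327 0.3812] mm [  3.1  66.3 190.6]
 turn frac [0.0003 0.     0.0055] dj -0.0  move after turn [0.0069 0.1328 0.3812]
```

```bash
python3 -m inch '[{"delta_pos":[0,0.014,0.04],"delta_rot":[0,0,0],"claw":-1},{"delta_pos":[0,0.024,0.07],"delta_rot":[0,0,0],"claw":-1},{"delta_pos":[0,0.026,0.075],"delta_rot":[0,0,0],"claw":-1},{"delta_pos":[0,0.026,0.075],"delta_rot":[0,0,0],"claw":-1},{"delta_pos":[0,0.026,0.075],"delta_rot":[0,0,0],"claw":-1},{"delta_pos":[0,0.017,0.046],"delta_rot":[0,0,0],"claw":-1},{"delta_pos":[0,0,0],"delta_rot":[0,0,0],"claw":-1},{"delta_pos":[0,0,0],"delta_rot":[0,0,0],"claw":-1},{"delta_pos":[0,0,0],"delta_rot":[0,0,0],"claw":-1},{"delta_pos":[0,0,0],"delta_rot":[0,0,0],"claw":-1}]'
python3 - <<'E'
from cap import *; from plan import plan; from ov import *
plan(.6098,-.270,.135,34.6)
im,c=snap('w25')
holder_ov(im,c,.6098,-.270,None,'pics/o25.png',s=3,w=260,h=200,uv=(280,220))
E
```

```text
clock: 31.55
position: [0.607, -0.2693, 0.2697]
tool_rot: [2.299, 1.567, 2.902]
ft_force: [-0.4, -0.4, -2.7]
width: 0.049
t 31.55 pos [ 0.607  -0.2693  0.2697] jaw 34.5 q6 0.454 w 0.0490 F [-0.4 -0.4 -2.7]
 move frac (no turn yet) [ 0.2694 -0.0052  0.0046] mm [134.7  -2.6   2.3]
 turn frac [-0.0011 -0.0027 -0.0031] dj 0.1  move after turn [ 0.2694 -0.0043  0.0038]
```

View pics/o25.png

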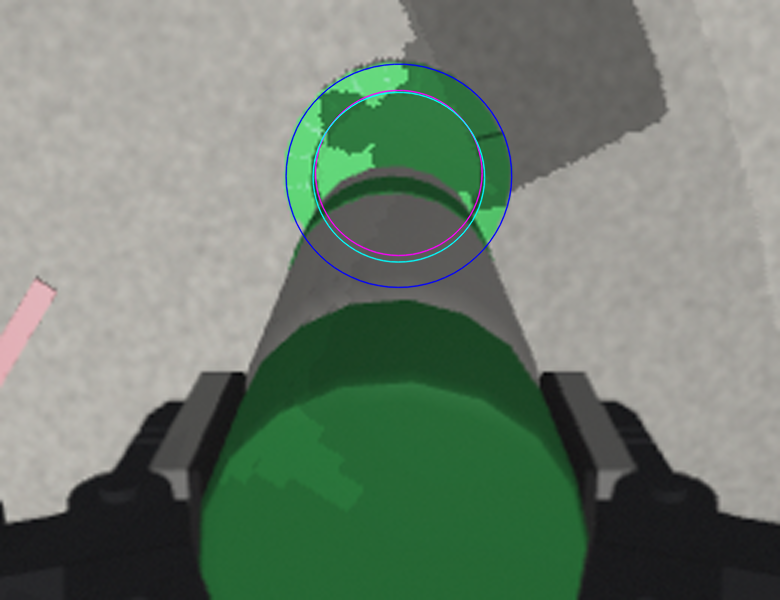

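```bash
python3 -m inch '[{"delta_pos":[0,-0.004,0.003],"delta_rot":[0,-0.001,-0.001],"claw":-1},{"delta_pos":[0.05,0,0],"delta_rot":[0,0,0],"claw":-1},{"delta_pos":[0.075,0,0],"delta_rot":[0,0,0],"claw":-1},{"delta_pos":[0.075,0,0],"delta_rot":[0,0,0],"claw":-1},{"delta_pos":[0.05,0,0],"delta_rot":[0,0,0],"claw":-1},{"delta_pos":[0.015,0,0],"delta_rot":[0,0,0],"claw":-1},{"delta_pos":[0,0,0],"delta_rot":[0,0,0],"claw":-1},{"delta_pos":[0,0,0],"delta_rot":[0,0,0],"claw":-1},{"delta_pos":[0,0,0],"delta_rot":[0,0,0],"claw":-1},{"delta_pos":[0,0,0],"delta_rot":[0,0,0],"claw":-1}]'
python3 -m inch '[{"delta_pos":[0,0,0],"delta_rot":[0,0,0],"claw":-1},{"delta_pos":[0,0,0],"delta_rot":[0,0,0],"claw":-1},{"delta_pos":[0,0,0],"delta_rot":[0,0,0],"claw":-1},{"delta_pos":[0,0,0],"delta_rot":[0,0,0],"claw":-1}]'
python3 - <<'E'
from plan import plan
plan(.6098,-.270,.118,34.6)
E
```

```text
clock: 32.43
position: [0.6127, -0.2709, 0.1423]
tool_rot: [-1.15, 1.565, -0.546]
ft_force: [-0.3, 0.1, -2.8]
width: 0.0488
clock: 32.77
position: [0.611, -0.2697, 0.1396]
tool_rot: [-1.317, 1.57, -0.712]
ft_force: [-0.2, 0.1, -3.2]
width: 0.0488
t 32.77 pos [ 0.611  -0.2697  0.1396] jaw 34.6 q6 0.454 w 0.0488 F [-0.2  0.1 -3.2]
 move frac (no turn yet) [ 0.0432  0.0008 -0.0023] mm [21.6  0.4 -1.2]
 turn frac [0.0002 0.0003 0.0012] dj -0.0  move after turn [ 0.0432  0.0008 -0.0023]
```

```bash
python3 -m inch '[{"delta_pos":[0.015,0,-0.002],"delta_rot":[0,0,0.001],"claw":-1},{"delta_pos":[0.012,0,0],"delta_rot":[0,0,0],"claw":-1},{"delta_pos":[0.008,0,0],"delta_rot":[0,0,0],"claw":-1},{"delta_pos":[0.004,0,0],"delta_rot":[0,0,0],"claw":-1},{"delta_pos":[0.002,0,0],"delta_rot":[0,0,0],"claw":-1},{"delta_pos":[0,0,0],"delta_rot":[0,0,0],"claw":-1},{"delta_pos":[0,0,0],"delta_rot":[0,0,0],"claw":-1},{"delta_pos":[0,0,0],"delta_rot":[0,0,0],"claw":-1}]'; python3 -m inch '[{"delta_pos":[0.001,0,0],"delta_rot":[0,0,0],"claw":-1},{"delta_pos":[0,0,0],"delta_rot":[0,0,0],"claw":-1},{"delta_pos":[0,0,0],"delta_rot":[0,0,0],"claw":-1}]'
```

```text
clock: 33.43
position: [0.6101, -0.2702, 0.1186]
tool_rot: [0.757, 1.57, 1.361]
ft_force: [-0.3, -0.0, -3.2]
width: 0.0488
clock: 33.68
position: [0.61, -0.2702, 0.1181]
tool_rot: [1.424, 1.57, 2.028]
ft_force: [0.3, -0.1, -3.1]
width: 0.0487
```

```bash
python3 -m inch '[{"delta_pos":[0.001,0,0],"delta_rot":[0,0,0],"claw":-1},{"delta_pos":[0,0,0],"delta_rot":[0,0,0],"claw":-1},{"delta_pos":[0,0,0],"delta_rot":[0,0,0],"claw":-1}]'; python3 -m inch '[{"delta_pos":[0.001,0,0],"delta_rot":[0,0,0],"claw":-1},{"delta_pos":[0,0,0],"delta_rot":[0,0,0],"claw":-1},{"delta_pos":[0,0,0],"delta_rot":[0,0,0],"claw":-1}]'
```

```text
clock: 33.93
position: [0.61, -0.2703, 0.1181]
tool_rot: [0.539, 1.571, 1.143]
ft_force: [-1.0, 0.2, 0.3]
width: 0.0491
clock: 34.18
position: [0.6101, -0.2704, 0.1181]
tool_rot: [-1.008, 1.57, -0.404]
ft_force: [-2.5, 1.0, 5.2]
width: 0.049
```

Contact; release, retreat, and check everything.

```bash
python3 -m inch '[{"delta_pos":[0,0,0],"delta_rot":[0,0,0],"claw":0.2},{"delta_pos":[0,0,0],"delta_rot":[0,0,0],"claw":0.4},{"delta_pos":[0,0,0],"delta_rot":[0,0,0],"claw":0.7},{"delta_pos":[0,0,0],"delta_rot":[0,0,0],"claw":1},{"delta_pos":[0,0,0],"delta_rot":[0,0,0],"claw":1},{"delta_pos":[0,0,0],"delta_rot":[0,0,0],"claw":1},{"delta_pos":[0,0,0],"delta_rot":[0,0,0],"claw":1},{"delta_pos":[-0.02,0,0],"delta_rot":[0,0,0],"claw":1},{"delta_pos":[-0.05,0,0],"delta_rot":[0,0,0],"claw":1},{"delta_pos":[-0.08,0,0],"delta_rot":[0,0,0],"claw":1}]'
python3 -m inch '[{"delta_pos":[-0.08,0,0],"delta_rot":[0,0,0],"claw":1},{"delta_pos":[-0.06,0,0],"delta_rot":[0,0,0],"claw":1},{"delta_pos":[-0.02,0,0],"delta_rot":[0,0,0],"claw":1},{"delta_pos":[0,0,0],"delta_rot":[0,0,0],"claw":1},{"delta_pos":[0,0,0],"delta_rot":[0,0,0],"claw":1}]'
python3 - <<'E'
from cap import *; from ov import *
from plan import plan
im,c=snap('w26')
plan(.35,-.50,.27,34.6)
can_ov(im,c,.610,-.270,.006,'tall','pics/o26.png',s=4,w=160,h=140)
cv2.imwrite('pics/s26.png',eyes.get_image('scene')[:,:,::-1])
E
```

```text
clock: 35.02
position: [0.6069, -0.2685, 0.1885]
tool_rot: [1.998, 1.561, 2.602]
ft_force: [0.6, 0.1, -0.4]
width: 0.0853
clock: 35.43
position: [0.6101, -0.2703, 0.2726]
tool_rot: [-0.779, 1.57, -0.175]
ft_force: [0.3, -0.5, -0.4]
width: 0.0853
t 35.48 pos [ 0.6093 -0.2699  0.2707] jaw 34.6 q6 0.453 w 0.0853 F [-0.1  0.2 -1.6]
 move frac (no turn yet) [ 0.0019 -0.0843 -0.6882] mm [   0.9  -42.2 -344.1]
 turn frac [ 0.0001 -0.0009 -0.0023] dj -0.0  move after turn [ 0.0015 -0.0844 -0.6882]
```

View pics/o26.png

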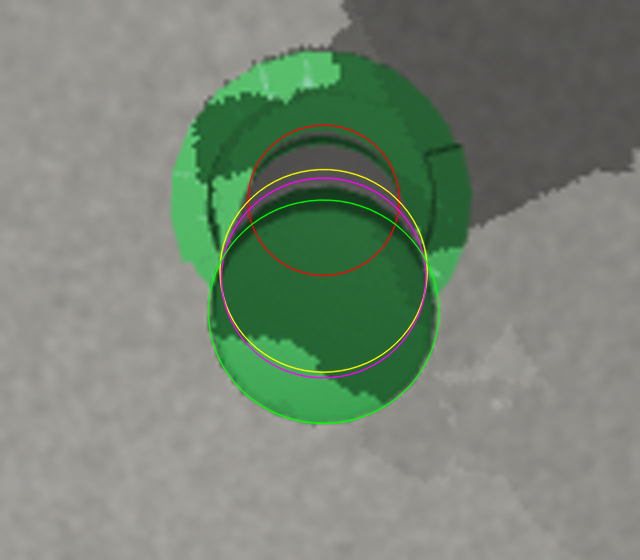

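View pics/s26.png

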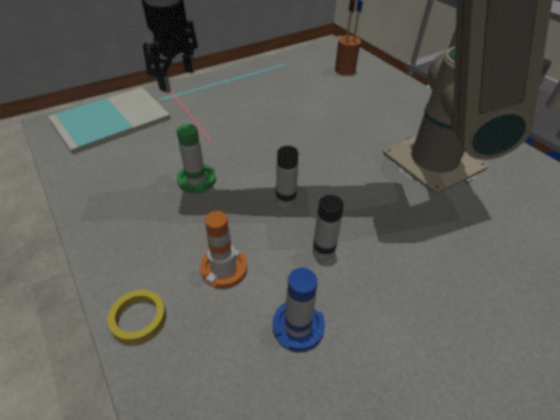

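```bash
python3 - <<'E'
from h import *; from ov import *
t=eyes.get_image('top')[:,:,::-1].copy();c=cal('top'); cv2.imwrite('pics/t27.png',t)
s=cv2.imread('pics/s26.png');cs=cal('scene')
can_ov(s,cs,.6761,.023,.061,'short','/tmp/a.png',s=5,w=80,h=110,uv=(222,248))
spacer_ov(s,cs,.6761,.023,.006,24.2,'/tmp/b.png',s=5,w=80,h=110,uv=(222,248))
cv2.imwrite('pics/o27.png',np.hstack([cv2.imread('/tmp/a.png'),cv2.imread('/tmp/b.png')]))
E
```

```text
(no output)
```

View pics/o27.png

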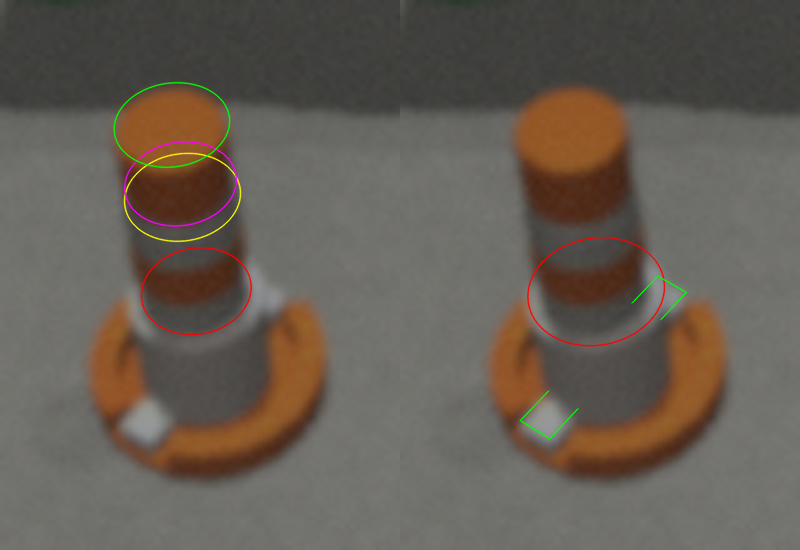

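View pics/t27.png

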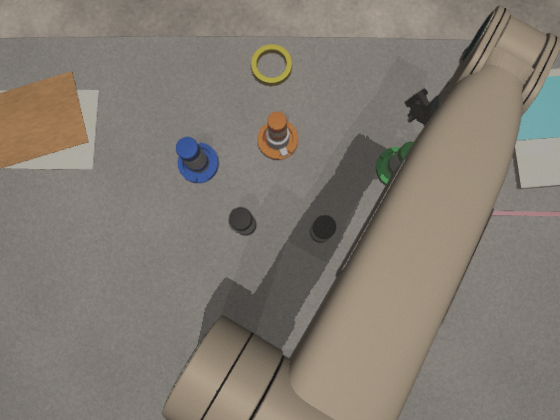

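```bash
python3 -c "
from station import sign_off
print(sign_off())"
```

```text
the job is handed in; nothing more can be done
None
```

The job is done and handed in, at about 35.6 s on the robot's clock.

- **Spacer:** I dropped the white spacer into the orange holder with its lugs in the notches. It went down with no sign of contact force. The wrist picture fits the seated pose, with the underside at 6 mm, to about a millimetre.
- **Orange can:** I then stood it on top, centred to within about 1 mm in the wrist view. It touched down at the height expected for a seated spacer.
- **Blue and green cans:** Each stands centred in its own holder. Both touched down at the height expected for the holder floor and look upright.
- **Black cans:** They look unmoved in the last overhead picture compared with the first.
- **Forces and position:** The highest wrist-force reading I saw was about 6 N. The gripper was open and clear above the green can at hand-in.

**Disagreements in the last checks:**
- In the fixed scene camera, the orange can and spacer appear about 1–2 pixels (roughly 2 mm) off my model. The wrist view shows no such shift, so I put it down to the stated 2 mm calibration error.
- In the last overhead picture the arm partly hid the green can, so I judged that one from the wrist and scene pictures.

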